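# Stand the box capacitors in their rows on the stock shelf

## Task

Stand the three capacitors that lie on the bench upright on the plywood shelf, terminals up, sorted by length: the two long ones in line beside the long one already there, the short one beside the short one, in its own row. Push each row snugly up to the fence at the shelf's left end, without ramming it, so that the cans stand square, touch one another and the end one touches the fence. Leave everything else on the bench where it is.

Things in the scene. Friction and masses are not known exactly. Their poses are not given: they have to be found in the camera images.
- shelf: low fixed plywood shelf; board 220 (x) by 294 mm (y), top 40 mm above the table. Origin: on the table under the board's centre; x along the rows to the end fence (about world +y, to the left), y towards the robot, z up. Open end without lip at x = -110 mm. Side cheeks: inner faces y = +-135 mm, 22 mm high. Two rows along x at about y = +65 (front) and -65 mm (back), no divider.
- shelf_fence (a point): foot of the shelf's upright end fence at its left end: middle of its inner face (shelf x = +98 mm, y = 0), at the board's top; the fence stands 58 mm above the board
- tall_row: long box capacitor: bare aluminium can, 50 x 50 mm section, 130 mm long, plus two 10 mm brass terminals on its black-capped end. Loose, stands terminals up at the fence end of the front or the back row (varies), 6 to 18 mm short of the fence; slides when pushed. Origin: centre of its underside; z up, x to the fence. Marks the row of the long ones.
- short_row: short box capacitor: bare aluminium can, 50 x 50 mm section, 90 mm long, plus two 10 mm brass terminals on its black-capped end. Loose, stands terminals up at the fence end of the front or the back row (varies), 6 to 18 mm short of the fence; slides when pushed. Origin: centre of its underside; z up, x to the fence. Marks the row of the short ones.
- tall_a: long box capacitor: bare aluminium can, 50 x 50 mm section, 130 mm long, plus two 10 mm brass terminals on its black-capped end. Starts lying on the table, terminals to the left (its x within 0.25 rad of world +y). Origin: centre of the face it lies on, can's centre 25 mm along +z; x along the can to the terminals, y level.. 0.42 kg +- a third.
- tall_a_foot (a point): centre of the plain end face of tall_a (away from the terminals), the face it must stand on; 65 mm from the body origin along the body's -x and 25 mm along +z
- tall_b: long box capacitor: bare aluminium can, 50 x 50 mm section, 130 mm long, plus two 10 mm brass terminals on its black-capped end. Starts lying on the table, terminals to the left (its x within 0.25 rad of world +y). Origin: centre of the face it lies on, can's centre 25 mm along +z; x along the can to the terminals, y level.. 0.42 kg +- a third.
- tall_b_foot (a point): centre of the plain end face of tall_b (away from the terminals), the face it must stand on; 65 mm from the body origin along the body's -x and 25 mm along +z
- short_c: short box capacitor: bare aluminium can, 50 x 50 mm section, 90 mm long, plus two 10 mm brass terminals on its black-capped end. Starts lying on the table, terminals to the left (its x within 0.25 rad of world +y). Origin: centre of the face it lies on, can's centre 25 mm along +z; x along the can to the terminals, y level.. 0.29 kg +- a third.
- short_c_foot (a point): centre of the plain end face of short_c (away from the terminals), the face it must stand on; 45 mm from the body origin along the body's -x and 25 mm along +z
- heatsink: bystander: black finned heat sink, 100 x 70 x 32 mm, origin under its centre; leave alone
- screwdriver: bystander: screwdriver, 190 mm long, lying; leave alone
- multimeter: bystander: black hand-held multimeter, 170 x 85 x 46 mm, lying, origin under its centre; leave alone
- solder_reel: bystander: grey solder reel, 60 mm diameter, 40 mm tall, standing, origin under its centre; leave alone
- mug: bystander: white mug, 80 mm diameter, 95 mm tall, origin under its centre; leave alone
- parts_tray: bystander: grey open parts tray, 100 x 80 x 30 mm, origin under its centre; leave alone
There are look-alikes about, which are no part of the job. What is shaped like the tall_a but purple is not meant. What is shaped like the short_c but purple is not meant.

How it is judged:
By the outcome, as a careful person would: the job done as asked, in the order asked, and still so for the second after the job is handed in, with the robot touching nothing.
It also fails if it takes over 72 s, if anything falls off the work surface, if the arm or the gripper's body presses on something with over 40 N, if the wrist force passes 120 N, or if a joint passes its speed limit or range.

## Robot

A 6-joint arm with a two-finger parallel gripper is mounted at the origin on the work surface. World frame = base frame: x ahead of the robot, y to its left, z up, the work surface at z = 0. Lengths are in m, angles in rad, forces in N, time in s.
With the tool pointing down it reaches from about 0.35 to 0.875 m from the base axis. Payload 4.2 kg.
Tool frame: the origin (TCP) lies on the centre line of the jaws, within the pads' length; the fingertips stand 19 mm ahead of it and the grasp point (between the pads) is the TCP; z points along the fingers, y is the line along which they close (so a half turn about z gives the same grasp; the last joint's range is limited). The gripper opens to 87 mm and grips with 3 to 60 N. Pads are 19 mm wide; open, the fingers measure 117 mm over their backs; the gripper's body (75 mm by 190 mm) begins 51 mm behind the grasp point.
Start: joints at [1.489, 0.385, 0.008, 0, -1.194, -0.259], TCP at [0.209, 0.589, 0.206] pointing down, gripper open.
Joint ranges: [-3.14, 3.14], [-1.21, 2.06], [-1.07, 1.41], [-3.16, 2.05], [-2.99, -0.16], [-3.1, 3.1]. Speed limits (rad/s): [2.79, 2.79, 3.14, 3.14, 3.14, 3.14].

## Interface

Orientations are given as a rotation vector (axis times angle).
In Python, from plant import state, capture, job gives the robot as it stands. The module is installed in compiled form; this text tells all that it offers.
- The arm moves only by the tool servo_tool, never from a script. Its argument "targets" is a list of rows, each an object with "offset": the shift along the tool's x, y, z in cm, a list of three; "dr": the turn, a rotation vector about the tool's x, y, z in degrees, a list of three. In form: [{"offset": [dx, dy, dz], "dr": [wx, wy, wz]}, ...]. A call has 1 to 8 rows; each row is the pose to reach, as a shift and turn from the pose commanded when the call began, along the tool's axes at that moment; what a row does not reach only later rows make up. A row lasts 1/8 s, in which the tool goes at most 62.5 mm and 10.7 degrees, less where a joint would pass 70% of its speed; a pose out of reach is approached as far as the arm can. A call with a gripper value outside its range is refused whole. "claw" is the opening, from -1 (shut) to 1 (fully open), set as the call begins (left out, the last holds). The fingers move at their own pace and stop on an object; "grip_force" is the grip in N (left out, the last holds). Time passes only in rows, so rows that repeat a pose let the fingers close. It gives the time, the measured TCP pose, the force, the opening and the grip force at its end, in the units of the state.
- state(): the state, without advancing time (a new reading comes with each control period).
- capture(name): name is "scene" or "top" or "wrist"; returns a dict with "img" (400x640x3 uint8, red, green, blue), "vfov" (degrees; the focal length in pixels is half the picture's height over the tangent of half this angle, whatever the lens; pixels are square), "cx", "cy" (the principal point, pixels), "xyz" and "orientation" of the camera in the world. Camera axes: x right, y down, z forward; pixel columns grow to the right and rows downward; lengths in m; the calibration is good to about 2 mm. The wrist camera is an equidistant fisheye: a pixel r from the principal point sees the ray r / f radians off the axis. A picture is of the moment at which its call begins. There is no depth.
- job.finish_job(): hands the job in; it is judged then, once.
The state is a dict: "time": time; "q": joint angles; "qvel": joint speeds; "tau": joint torques, N m; "tool_pos": TCP position; "orientation": TCP orientation; "wrist_force": force on the tool from outside, world axes, zero at the start; "ft_torque": the same for the moment, N m; "finger_gap": opening from 0.0 (shut) to 1.0 (fully open); "grip_force": force on a finger pad.
Only numpy, scipy, OpenCV 4.12 (cv2) and the standard library are available. Lean on these libraries where they do the work, as an engineer would, in place of code of your own. Each camera call takes 0.05 s, during which the arm holds its last target. There are 200 camera calls.

## Working session

There is one attempt and no reset: what is moved stays moved. The work goes in short steps, Python scripts to look and compute and a tool call to move; the robot and the scene stay as the last step left them, time stands still between calls to the robot, and variables do not carry over. Pictures are saved under pics/ and viewed, at most 10 in all, crops included, and the job is handed in when it is done.

Besides the shell and the picture viewer there is one more tool, called after "Call:" as a command line: name --argument value ..., lists and objects as JSON in quotes. servo_tool: Moves the arm, as the interface text tells. Its arguments: {"type":"object","properties":{"targets":{"type":"array"},"claw":{"type":"number"},"grip_force":{"type":"number"}},"required":["targets"]}

```bash
mkdir -p pics; cat > h.py <<'E'
import numpy as np, cv2
from scipy.spatial.transform import Rotation as R
from plant import state, capture, job
def ray(c,u,v):
    f=200/np.tan(np.radians(c['vfov'])/2)
    d=np.array([(u-c['cx'])/f,(v-c['cy'])/f,1.])
    return R.from_rotvec(c['orientation']).apply(d) if np.size(c['orientation'])==3 else np.array(c['orientation'])@d
def pt(c,u,v,z):
    d=ray(c,u,v);o=np.array(c['xyz']);return (o+d*(z-o[2])/d[2])
def proj(c,p):
    f=200/np.tan(np.radians(c['vfov'])/2)
    q=R.from_rotvec(c['orientation']).inv().apply(np.array(p)-np.array(c['xyz']))
    return q[0]/q[2]*f+c['cx'],q[1]/q[2]*f+c['cy']
E
python3 - <<'E'
from h import *
for n in ['top','scene']:
    c=capture(n);cv2.imwrite(f'pics/{n}0.png',cv2.cvtColor(c['img'],cv2.COLOR_RGB2BGR))
    print(n,c['vfov'],c['cx'],c['cy'],c['xyz'],c['orientation'])
print(state())
E
```

```text
top 45.195384263261396 321.82202801444527 202.2546474523525 [ 0.38108719 -0.01674468  1.45584719] [-2.16360427  2.21491405 -0.07414516]
scene 47.928330521615464 311.7100829999841 196.17100529430104 [1.1219927  0.59978766 1.09734127] [-1.09682396 -2.47690989  0.90267621]
{'time': 0.1, 'q': array([ 1.48860965e+00,  3.85460014e-01,  6.76198535e-03, -4.51937960e-04,
       -1.19402215e+00, -2.58581405e-01]), 'qvel': array([ 0.001134  , -0.00124315,  0.00338312,  0.00119559,  0.00134764,
        0.00073124]), 'tau': array([-1.98447669e-04, -3.91689813e+01,  1.87934518e+01,  4.23187271e+00,
        1.34465372e-02, -7.09869505e-05]), 'tool_pos': array([0.20868209, 0.58851439, 0.20467818]), 'orientation': array([ 3.09413202e+00, -5.32617743e-01, -3.90862934e-04]), 'wrist_force': array([ 0.2234602 , -0.06512312, -0.66979231]), 'ft_torque': array([-0.0100706 ,  0.01802618,  0.03955899]), 'grip_force': 0.0, 'finger_gap': 0.9995953652770759}
```

View pics/top0.png

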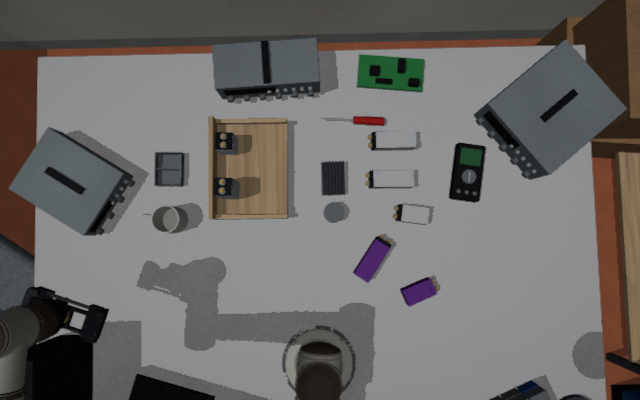

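View pics/scene0.png

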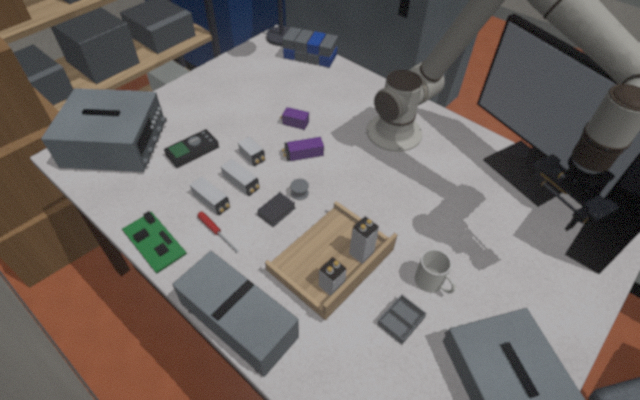

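```bash
python3 - <<'E'
from h import *
c=capture('top');im=cv2.cvtColor(c['img'],cv2.COLOR_RGB2BGR)
a=cv2.resize(im[108:228,200:300],None,fx=4.5,fy=4.5,interpolation=cv2.INTER_CUBIC)
b=cv2.resize(im[108:228,362:440],None,fx=4.5,fy=4.5,interpolation=cv2.INTER_CUBIC)
o=np.hstack([a,b]);cv2.imwrite('pics/crop1.png',o);print(o.shape)
# look for dark caps & light cans
roi=im[108:228,362:440];g=cv2.cvtColor(roi,cv2.COLOR_BGR2GRAY)
print(g[30:36].tolist()[2][:70:1])
m=(g<70).astype(np.uint8)
n,l,s,ce=cv2.connectedComponentsWithStats(m)
for i in range(1,n):
    if s[i,4]>10: print('dark',ce[i]+[362,108],s[i])
for uv in [(213,118),(286,118),(289,219),(211,218)]: print(uv,pt(c,*uv,0.062))
E
```

```text
(540, 801, 3)
[147, 146, 145, 146, 146, 145, 146, 144, 109, 48, 16, 15, 15, 43, 125, 144, 145, 146, 146, 146, 145, 147, 146, 146, 144, 144, 145, 147, 146, 147, 146, 146, 145, 145, 145, 146, 145, 144, 145, 145, 145, 145, 145, 143, 144, 144, 143, 143, 143, 143, 144, 144, 144, 144, 116, 102, 101, 98, 132, 145, 146, 145, 146, 146, 145, 145, 145, 145, 145, 144]
dark [372.90960452 120.50847458] [  0   9  23   9 177]
dark [380.30534351 143.86259542] [  9  24  42  18 131]
dark [372.12345679 180.61728395] [ 7 63 18 17 81]
dark [398.8974359  212.25641026] [34 96  7 17 78]
(213, 118) [0.72773529 0.29273481 0.062     ]
(286, 118) [0.72278346 0.07823863 0.062     ]
(289, 219) [0.42570837 0.07507306 0.062     ]
(211, 218) [0.43390713 0.30109448 0.062     ]
```

View pics/crop1.png

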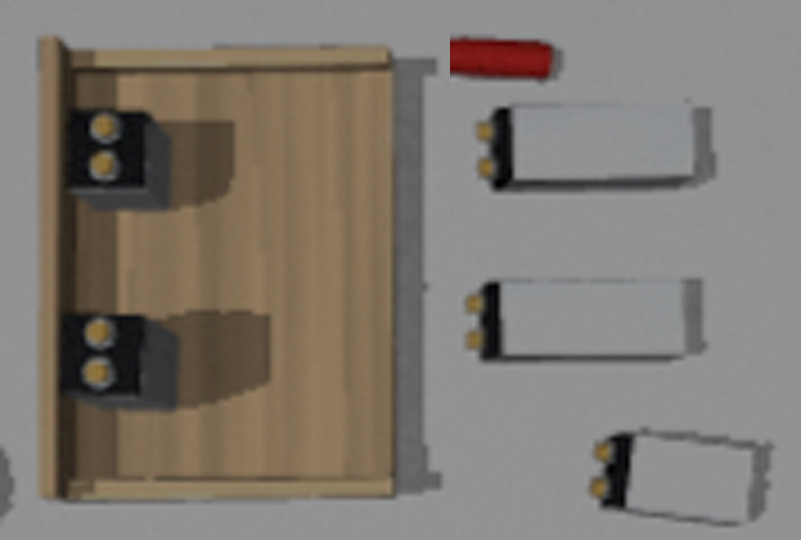

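The three bare aluminium cans are at (393,140) and (391,179), both long, and (413,214), short. The purple ones at (373,259) and (419,291) are look-alikes, so I leave them. On the shelf, the tall can stands in the front row at (224,187) and the short one in the back row at (225,142).

```bash
python3 - <<'E'
from h import *
c=capture('top')
L=lambda x,y:(200+x/4.5-.4,108+y/4.5-.4)
Q=lambda x,y:(362+(x-450)/4.5-.4,108+y/4.5-.4)
for n,k in dict(A=[(497,108),(492,185),(692,104),(692,179)],B=[(483,282),(480,358),(684,281),(682,356)],C=[(612,433),(602,506),(757,447),(747,522)]).items():
    p=np.array([pt(c,*Q(*q),.05) for q in k])[:,:2]
    d=(p[0]+p[1]-p[2]-p[3])/2
    print(n,p.mean(0).round(4),'len',np.linalg.norm(d).round(4),'yaw of x from +y (ccw)',np.degrees(np.arctan2(-d[0],d[1])).round(1),'w',np.linalg.norm(p[0]-p[1]).round(3))
print('cheek top inner far',[pt(c,*L(*q),.062).round(4) for q in [(75,70),(388,70)]])
print('near',[pt(c,*L(*q),.062).round(4) for q in [(75,479),(390,477)]])
print('open end board',[pt(c,*L(*q),.04).round(4) for q in [(391,75),(393,475)]])
print('fence top inner',[pt(c,*L(*q),.098).round(4) for q in [(62,42),(60,495)]])
print('tallrow cap',[pt(c,*L(*q),.17).round(4) for q in [(62,315),(143,315),(141,393),(60,398)]])
print('shortrow cap',[pt(c,*L(*q),.13).round(4) for q in [(70,110),(152,112),(146,188),(70,186)]])
s=state();print(R.from_rotvec(s['orientation']).as_matrix().round(3))
w=capture('wrist');print(w['xyz'],R.from_rotvec(w['orientation']).as_matrix().round(2),w['vfov'])
E
```

```text
A [ 0.6537 -0.2374] len 0.1299 yaw of x from +y (ccw) 0.1 w 0.051
B [ 0.5381 -0.2264] len 0.1318 yaw of x from +y (ccw) -0.9 w 0.05
C [ 0.4334 -0.2862] len 0.0948 yaw of x from +y (ccw) -7.3 w 0.048
cheek top inner far [array([0.7122, 0.2833, 0.062 ]), array([0.7074, 0.079 , 0.062 ])]
near [array([0.445 , 0.2857, 0.062 ]), array([0.4416, 0.0827, 0.062 ])]
open end board [array([0.7092, 0.0786, 0.04  ]), array([0.4438, 0.0823, 0.04  ])]
fence top inner [array([0.7219, 0.2836, 0.098 ]), array([0.4335, 0.2874, 0.098 ])]
tallrow cap [array([0.5383, 0.2692, 0.17  ]), array([0.5372, 0.2208, 0.17  ]), array([0.4905, 0.2225, 0.17  ]), array([0.4886, 0.2708, 0.17  ])]
shortrow cap [array([0.6709, 0.272 , 0.13  ]), array([0.6685, 0.2212, 0.13  ]), array([0.621 , 0.2254, 0.13  ]), array([0.6234, 0.2724, 0.13  ])]
[[ 0.942 -0.334 -0.   ]
 [-0.334 -0.942 -0.001]
 [ 0.     0.001 -1.   ]]
[0.28498196 0.56252028 0.38401239] [[-0.34 -0.9  -0.28]
 [-0.94  0.32  0.1 ]
 [ 0.    0.3  -0.96]] 65.70646984690485
```

```bash
cat >> h.py <<'E'
def down(h):
    h=np.radians(h);c,s=np.cos(h),np.sin(h)
    return R.from_matrix(np.array([[c,s,0],[s,-c,0],[0,0,-1]]))
def horiz(psi,tilt=90):  # can-up pose; psi = ccw yaw of tool axis from +y
    a=np.radians(psi);return R.from_rotvec(np.radians(tilt)*np.array([np.cos(a),np.sin(a),0]))*down(90+psi)
def go(p,Rt,frm=None):
    s=state() if frm is None else frm
    R0=R.from_rotvec(s['orientation']);o=R0.inv().apply(np.array(p)-s['tool_pos'])*100
    print('offset',o.round(2),'dr',(np.degrees((R0.inv()*Rt).as_rotvec())).round(1))
E
python3 - <<'E'
from h import *
go((.45,.40,.36),down(-19.5-85))
E
```

```text
offset [ 29.05   9.74 -15.47] dr [ 0. -0. 85.]
```

Call:
servo_tool --targets '[{"offset": [0,0,-6],"dr": [0,0,10]},{"offset": [5,2,-12],"dr": [0,0,20]},{"offset": [10,4,-15.5],"dr": [0,0,31]},{"offset": [15,5,-15.5],"dr": [0,0,42]},{"offset": [20,7,-15.5],"dr": [0,0,53]},{"offset": [25,8.5,-15.5],"dr": [0,0,64]},{"offset": [29,9.7,-15.5],"dr": [0,0,74]},{"offset": [29,9.7,-15.5],"dr": [0,0,85]}]' --claw 1 --grip_force 35

```text
time: 1.25
tool_pos: [0.4518, 0.3986, 0.3602]
orientation: [1.921, -2.485, 0.001]
wrist_force: [-0.6, 0.0, -0.6]
finger_gap: 0.999
grip_force: 0.0
```

```bash
python3 - <<'E'
from h import *
s=state();print(s['tool_pos'],s['q'],s['time'])
go((.56,.0,.36),down(-190))
E
```

```text
[0.45179332 0.39864596 0.36024059] [ 9.91517591e-01  2.86830622e-01  2.42130427e-01  1.84983179e-04
 -1.52692218e+00 -1.24609507e+00] 1.25
offset [ 35.85 -20.51   0.05] dr [-0.  -0.  85.4]
```

Call:
servo_tool --targets '[{"offset": [5,-3,0],"dr": [0,0,10.6]},{"offset": [10,-6,0],"dr": [0,0,21]},{"offset": [15,-9,0],"dr": [0,0,32]},{"offset": [20,-12,0],"dr": [0,0,42]},{"offset": [25,-15,0],"dr": [0,0,53]},{"offset": [30,-17.5,0],"dr": [0,0,64]},{"offset": [36,-20.5,0],"dr": [0,0,74]},{"offset": [36,-20.5,0],"dr": [0,0,85]}]'

```text
time: 2.25
tool_pos: [0.5619, -0.0018, 0.3603]
orientation: [-0.257, -3.13, 0.001]
wrist_force: [1.0, 0.1, -0.1]
finger_gap: 0.999
grip_force: 0.0
```

```bash
python3 - <<'E'
from h import *
s=state();print(s['tool_pos'],s['q'],s['time'])
go((.4362,-.2644,.2),down(-277.3))
E
```

```text
[ 0.56188099 -0.00181783  0.36028817] [ 2.85303301e-01  2.10715364e-01  1.40964162e-01  2.63244023e-04
 -1.50189678e+00 -2.02008253e+00] 2.25
offset [  8.1  -27.95  16.05] dr [-0.1 -0.  87.9]
```

Call:
servo_tool --targets '[{"offset": [1,-4,2],"dr": [0,0,10.6]},{"offset": [2,-8,4],"dr": [0,0,21]},{"offset": [3,-12,6],"dr": [0,0,32]},{"offset": [4,-16,9],"dr": [0,0,42]},{"offset": [5,-20,12],"dr": [0,0,53]},{"offset": [6.5,-24,14],"dr": [0,0,64]},{"offset": [8,-28,16],"dr": [0,0,75]},{"offset": [8.1,-28,16],"dr": [0,0,85]}]'

```text
time: 3.25
tool_pos: [0.4365, -0.2641, 0.1987]
orientation: [-2.3, -2.134, 0.003]
wrist_force: [0.1, 1.1, 0.1]
finger_gap: 0.998
grip_force: 0.0
```

```bash
python3 - <<'E'
from h import *
s=state();print(s['tool_pos'],s['q'],s['time'])
go((.4362,-.2644,.2),down(-277.3))
c=capture('wrist');cv2.imwrite('pics/w1.png',cv2.cvtColor(c['img'],cv2.COLOR_RGB2BGR))
E
```

```text
[ 0.43649981 -0.26405733  0.19872535] [-2.25722043e-01  1.97111635e-01 -2.76571253e-01 -4.65127479e-04
 -1.10152502e+00 -2.99043983e+00] 3.25
offset [-0.04 -0.03 -0.13] dr [-0.2 -0.1  3. ]
```

View pics/w1.png

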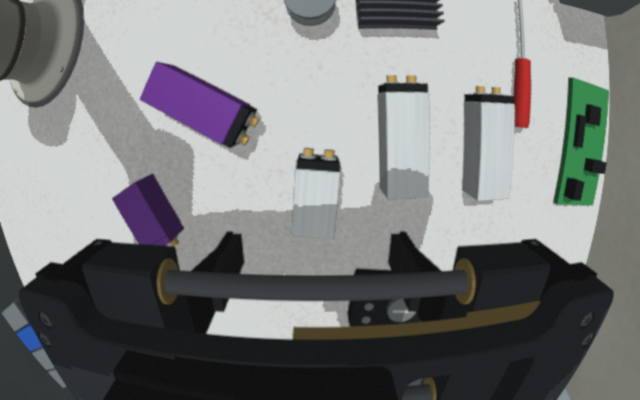

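Call:
servo_tool --targets '[{"offset": [0,0,5],"dr": [0,0,2.5]},{"offset": [0,0,10],"dr": [0,0,2.5]},{"offset": [0,0,14],"dr": [0,0,2.5]},{"offset": [0,0,16.5],"dr": [0,0,2.5]},{"offset": [0,0,17.3],"dr": [0,0,2.5]},{"offset": [0,0,17.3],"dr": [0,0,2.5]}]'

```text
time: 4.05
tool_pos: [0.4396, -0.2626, 0.0279]
orientation: [2.336, 2.1, -0.0]
wrist_force: [-0.5, -0.2, 0.5]
finger_gap: 0.999
grip_force: 0.0
```

Call:
servo_tool --targets '[{"offset": [0,0,0],"dr": [0,0,0]},{"offset": [0,0,0],"dr": [0,0,0]},{"offset": [0,0,0],"dr": [0,0,0]},{"offset": [0,0,0],"dr": [0,0,0]}]' --claw -1 --grip_force 35

```text
time: 4.55
tool_pos: [0.4393, -0.2627, 0.028]
orientation: [2.338, 2.098, 0.001]
wrist_force: [-0.9, -0.1, 0.0]
finger_gap: 0.63
grip_force: 0.0
```

Call:
servo_tool --targets '[{"offset": [0,0,-2],"dr": [0,0,0]},{"offset": [0,0,-6],"dr": [0,0,0]},{"offset": [0,0,-11],"dr": [0,0,0]},{"offset": [0,0,-16],"dr": [0,0,0]},{"offset": [0,0,-20],"dr": [0,0,0]},{"offset": [0,0,-20],"dr": [0,0,0]}]'

```text
time: 5.3
tool_pos: [0.441, -0.2633, 0.2315]
orientation: [2.333, 2.094, 0.007]
wrist_force: [0.1, -0.4, -0.9]
finger_gap: 0.019
grip_force: 0.0
```

```bash
python3 - <<'E'
from h import *
s=state();print(s['tool_pos'],s['q'],s['time'],s['finger_gap'],s['grip_force'],s['wrist_force'])
go((.50,-.10,.25),horiz(-1))
E
```

```text
[ 0.44099805 -0.2633288   0.23146865] [-2.21408816e-01  1.70950410e-01 -2.24720490e-01  8.59973357e-04
 -1.16678545e+00 -3.02833748e+00] 5.3 0.018903364242420454 0.0 [ 0.12640572 -0.35342754 -0.89811569]
offset [16.87  4.12 -1.85] dr [ 4.4 90.1 -3.7]
```

The fingers close more slowly than I allowed, so I lifted empty. I'll reopen and check whether C was disturbed.

Call:
servo_tool --targets '[{"offset": [0,0,0],"dr": [0,0,0]},{"offset": [0,0,0],"dr": [0,0,0]},{"offset": [0,0,0],"dr": [0,0,0]},{"offset": [0,0,0],"dr": [0,0,0]},{"offset": [0,0,0],"dr": [0,0,0]},{"offset": [0,0,0],"dr": [0,0,0]},{"offset": [0,0,0],"dr": [0,0,0]},{"offset": [0,0,0],"dr": [0,0,0]}]' --claw 1

```text
time: 6.3
tool_pos: [0.4391, -0.2626, 0.2277]
orientation: [2.338, 2.098, 0.0]
wrist_force: [0.7, 1.2, 0.1]
finger_gap: 0.846
grip_force: 0.0
```

```bash
python3 - <<'E'
from h import *
c=capture('wrist');im=cv2.cvtColor(c['img'],cv2.COLOR_RGB2BGR);cv2.imwrite('pics/w2.png',cv2.resize(im[60:290,170:540],None,fx=2,fy=2))
s=state();print(s['tool_pos'],s['finger_gap'],s['time'])
E
```

```text
[ 0.43913896 -0.26263901  0.22768636] 0.8955361298625926 6.35
```

View pics/w2.png

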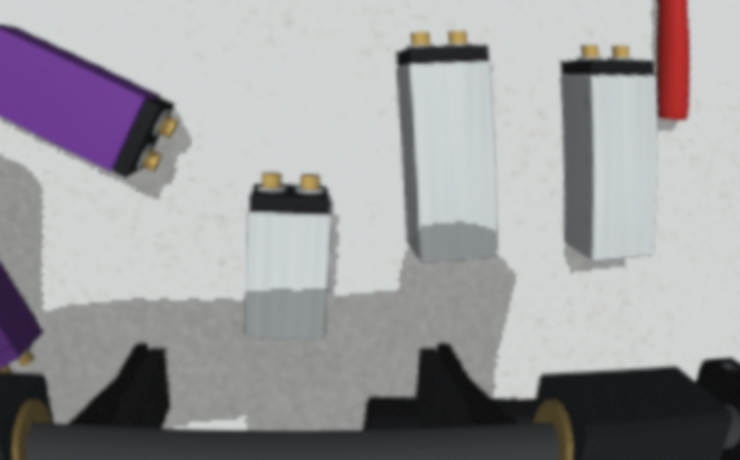

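C is still lying, with its cap edge at about (252–328,188) in the crop. I'll re-measure it in this close view.

```bash
cat >> h.py <<'E'
def wpt(c,u,v,z):
    f=200/np.tan(np.radians(c['vfov'])/2)
    x,y=u-c['cx'],v-c['cy'];r=np.hypot(x,y);t=r/f
    d=R.from_rotvec(c['orientation']).apply([np.sin(t)*x/r,np.sin(t)*y/r,np.cos(t)])
    o=np.array(c['xyz']);return o+d*(z-o[2])/d[2]
E
python3 - <<'E'
from h import *
c=capture('wrist')
K=lambda x,y:(170+x/2-.25,60+y/2-.25)
for n,k in dict(C=[(252,187),(329,189),(246,336),(326,338)],B=[(400,62),(487,47),(421,259),(497,256)]).items():
    p=np.array([wpt(c,*K(*q),.05) for q in k])[:,:2]
    d=(p[0]+p[1]-p[2]-p[3])/2;m=p.mean(0);e=d/np.linalg.norm(d)
    print(n,p.round(3).tolist(),m.round(4),np.linalg.norm(d).round(4),np.degrees(np.arctan2(-d[0],d[1])).round(1))
    if n=='C': go((*(m+.022*e),.026),down(90+np.degrees(np.arctan2(-d[0],d[1]))))
E
```

```text
C [[0.418, -0.235], [0.462, -0.241], [0.402, -0.327], [0.452, -0.334]] [ 0.4335 -0.2841] 0.0937 -8.0
offset [ 1.000e-02 -2.600e-01  2.017e+01] dr [ 0.  -0.   1.8]
B [[0.51, -0.171], [0.563, -0.165], [0.514, -0.289], [0.563, -0.292]] [ 0.5376 -0.2291] 0.1229 0.8
```

Call:
servo_tool --targets '[{"offset": [0,-0.2,5],"dr": [0,0,1]},{"offset": [0,-0.2,11],"dr": [0,0,1]},{"offset": [0,-0.2,16],"dr": [0,0,1]},{"offset": [0,-0.2,19],"dr": [0,0,1]},{"offset": [0,-0.2,20.1],"dr": [0,0,1]},{"offset": [0,-0.2,20.1],"dr": [0,0,1]}]'

```text
time: 7.15
tool_pos: [0.4374, -0.2626, 0.0267]
orientation: [-2.356, -2.078, 0.001]
wrist_force: [0.8, -0.1, 0.3]
finger_gap: 1.001
grip_force: 0.0
```

Call:
servo_tool --targets '[{"offset": [0,0,0],"dr": [0,0,0]},{"offset": [0,0,0],"dr": [0,0,0]},{"offset": [0,0,0],"dr": [0,0,0]},{"offset": [0,0,0],"dr": [0,0,0]},{"offset": [0,0,0],"dr": [0,0,0]},{"offset": [0,0,0],"dr": [0,0,0]},{"offset": [0,0,0],"dr": [0,0,0]}]' --claw -1 --grip_force 35

```text
time: 8.02
tool_pos: [0.4372, -0.2625, 0.0269]
orientation: [2.356, 2.078, -0.0]
wrist_force: [-0.7, 0.5, 3.4]
finger_gap: 0.566
grip_force: 35.0
```

Call:
servo_tool --targets '[{"offset": [0,0,-2],"dr": [0,0,0]},{"offset": [0,0,-6],"dr": [0,0,0]},{"offset": [0,0,-11],"dr": [0,0,0]},{"offset": [0,0,-16],"dr": [0,0,0]},{"offset": [0,0,-20],"dr": [0,0,0]},{"offset": [0,0,-22],"dr": [0,0,0]}]'

```text
time: 8.78
tool_pos: [0.4374, -0.2623, 0.2481]
orientation: [2.356, 2.076, 0.003]
wrist_force: [-0.6, 0.1, -4.0]
finger_gap: 0.563
grip_force: 35.0
```

```bash
python3 - <<'E'
from h import *
s=state();print(s['finger_gap'],s['grip_force'],s['wrist_force'])
go((.50,-.15,.25),horiz(-1,45))
E
```

```text
0.5630202253933453 34.96077597141266 [-0.57857902  0.11100457 -4.01698712]
offset [11.92  4.8  -0.17] dr [ 2.6 44.9 -5.8]
```

Call:
servo_tool --targets '[{"offset": [1.5,0.6,0],"dr": [0.4,7,-1]},{"offset": [3.5,1.5,0],"dr": [0.8,14,-2]},{"offset": [5.5,2.3,0],"dr": [1.2,21,-3]},{"offset": [8,3.2,0],"dr": [1.7,29,-4]},{"offset": [10,4,0],"dr": [2.1,37,-5]},{"offset": [12,4.8,0],"dr": [2.6,45,-5.8]},{"offset": [12,4.8,0],"dr": [2.6,45,-5.8]}]'

```text
time: 9.65
tool_pos: [0.4996, -0.1502, 0.2432]
orientation: [-1.779, -1.737, -0.73]
wrist_force: [-0.8, -0.1, -2.4]
finger_gap: 0.567
grip_force: 34.9
```

```bash
python3 - <<'E'
from h import *
s=state();print(s['finger_gap'],s['grip_force'],s['q'])
go((.60,-.02,.25),horiz(-1,90))
E
```

```text
0.5670521702710514 34.94786024093628 [-0.45530555  0.42023604  0.16801328 -0.70053799 -1.68993433 -2.66062833]
offset [9.86 9.77 8.83] dr [-0.1 44.9 -0.5]
```

Call:
servo_tool --targets '[{"offset": [1.2,1.2,1.1],"dr": [0,6,0]},{"offset": [2.7,2.7,2.4],"dr": [0,13,0]},{"offset": [4.2,4.2,3.8],"dr": [0,20,0]},{"offset": [5.7,5.6,5.1],"dr": [0,27,0]},{"offset": [7.2,7.1,6.4],"dr": [0,34,0]},{"offset": [8.7,8.5,7.7],"dr": [0,40,-0.3]},{"offset": [9.9,9.8,8.8],"dr": [0,45,-0.5]},{"offset": [9.9,9.8,8.8],"dr": [0,45,-0.5]}]'

```text
time: 10.65
tool_pos: [0.5998, -0.0178, 0.2517]
orientation: [-1.22, -1.204, -1.218]
wrist_force: [-0.2, -0.5, -3.5]
finger_gap: 0.565
grip_force: 34.9
```

```bash
python3 - <<'E'
from h import *
s=state();print(s['finger_gap'],s['grip_force'],s['q'],s['wrist_force'])
go((.645,.10,.150),horiz(-1,90))
c=capture('wrist');cv2.imwrite('pics/w3.png',cv2.cvtColor(c['img'],cv2.COLOR_RGB2BGR))
E
```

```text
0.5652030044579208 34.94391202926636 [-0.46985599  0.73332571  0.26969955 -1.35315078 -1.97606656 -2.63344057] [-0.17155288 -0.46028155 -3.52802888]
offset [-10.16   4.38  11.85] dr [-0.3  0.1 -0. ]
```

View pics/w3.png

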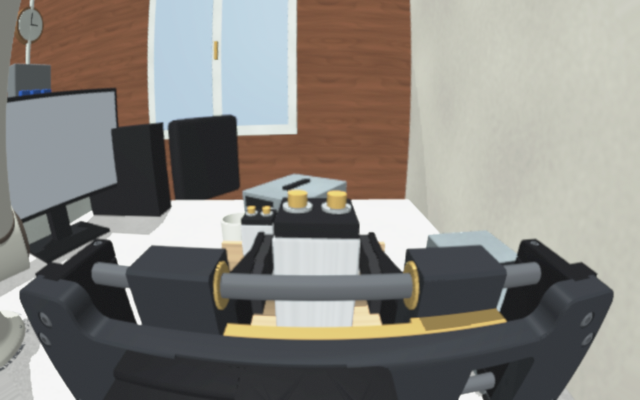

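C is held upright. Moving in over the back row.

Call:
servo_tool --targets '[{"offset": [-2,1,2.5],"dr": [0,0,0]},{"offset": [-5,2.2,6],"dr": [0,0,0]},{"offset": [-7.5,3.3,9],"dr": [0,0,0]},{"offset": [-9.5,4.3,12],"dr": [0,0,0]},{"offset": [-11,4.4,15],"dr": [0,0,0]},{"offset": [-12.5,4.4,18],"dr": [-0.3,0,0]},{"offset": [-13.2,4.4,19],"dr": [-0.3,0,0]},{"offset": [-13.2,4.4,19],"dr": [-0.3,0,0]}]'

```text
time: 11.7
tool_pos: [0.6472, 0.1705, 0.1228]
orientation: [-1.221, -1.206, -1.226]
wrist_force: [0.6, 0.1, -2.3]
finger_gap: 0.562
grip_force: 34.9
```

```bash
python3 - <<'E'
from h import *
s=state();print(s['finger_gap'],s['q'],s['wrist_force'],R.from_rotvec(s['orientation']).as_matrix().round(3))
go((.645,.175,.107),horiz(-1,90))
c=capture('scene');cv2.imwrite('pics/s3.png',cv2.resize(cv2.cvtColor(c['img'],cv2.COLOR_RGB2BGR)[120:350,230:480],None,fx=3,fy=2.6))
E
```

```text
0.5623682150744039 [-0.20438753  0.889615    0.18902497 -1.44892954 -1.71222171 -2.42679991] [ 0.57650606  0.11652987 -2.25433978] [[-0.005  1.     0.018]
 [ 0.001 -0.018  1.   ]
 [ 1.     0.005 -0.001]]
offset [-1.58 -0.23  0.45] dr [0.  0.1 0.3]
```

View pics/s3.png

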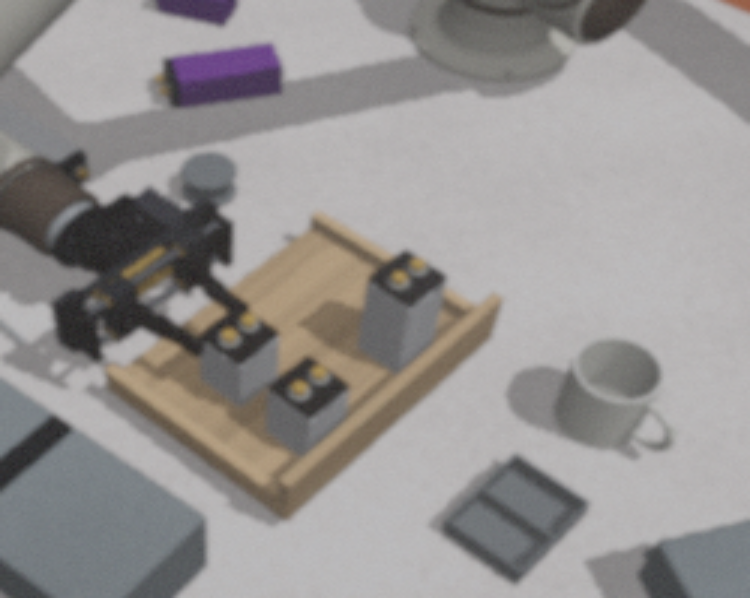

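Call:
servo_tool --targets '[{"offset": [-0.6,-0.1,0],"dr": [0,0,0.2]},{"offset": [-1.1,-0.1,0],"dr": [0,0,0.2]},{"offset": [-1.3,-0.1,0],"dr": [0,0,0.2]},{"offset": [-1.3,-0.1,0],"dr": [0,0,0.2]}]'

```text
time: 12.25
tool_pos: [0.6466, 0.1695, 0.1117]
orientation: [-1.218, -1.201, -1.228]
wrist_force: [-1.4, -5.2, 5.8]
finger_gap: 0.566
grip_force: 35.0
```

Call:
servo_tool --targets '[{"offset": [-0.15,0,0],"dr": [0,0,0]},{"offset": [-0.15,0,0],"dr": [0,0,0]}]'

```text
time: 12.5
tool_pos: [0.6465, 0.1693, 0.1116]
orientation: [-1.215, -1.201, -1.229]
wrist_force: [-1.6, -5.7, 8.4]
finger_gap: 0.564
grip_force: 35.0
```

Call:
servo_tool --targets '[{"offset": [-0.12,0,0],"dr": [0,0,0]},{"offset": [-0.12,0,0],"dr": [0,0,0]}]'

```text
time: 12.75
tool_pos: [0.6464, 0.1692, 0.1114]
orientation: [-1.213, -1.202, -1.23]
wrist_force: [-2.1, -7.0, 11.2]
finger_gap: 0.57
grip_force: 35.0
```

Call:
servo_tool --targets '[{"offset": [0.1,0,0],"dr": [0,0,0]},{"offset": [0.27,0,0],"dr": [0,0,0]},{"offset": [0.27,0,0],"dr": [0,0,0]}]' --claw 0.3

```text
time: 13.12
tool_pos: [0.6466, 0.171, 0.1094]
orientation: [-1.223, -1.2, -1.225]
wrist_force: [0.1, 0.3, 0.6]
finger_gap: 0.645
grip_force: 0.0
```

Call:
servo_tool --targets '[{"offset": [0,0,0],"dr": [0,0,0]},{"offset": [0,0,0],"dr": [0,0,0]},{"offset": [0,0,0],"dr": [0,0,0]},{"offset": [0,0,0],"dr": [0,0,0]}]' --claw -1 --grip_force 12

```text
time: 13.62
tool_pos: [0.6462, 0.1708, 0.1095]
orientation: [-1.222, -1.2, -1.224]
wrist_force: [-1.6, 1.5, -0.2]
finger_gap: 0.574
grip_force: 12.0
```

Call:
servo_tool --targets '[{"offset": [0,0,0.4],"dr": [0,0,0]},{"offset": [0,0,0.9],"dr": [0,0,0]},{"offset": [0,0,1.4],"dr": [0,0,0]},{"offset": [0,0,1.9],"dr": [0,0,0]}]'

```text
time: 14.12
tool_pos: [0.6472, 0.1899, 0.1097]
orientation: [-1.222, -1.2, -1.226]
wrist_force: [1.1, -1.8, 0.1]
finger_gap: 0.574
grip_force: 12.0
```

```bash
python3 - <<'E'
from h import *
s=state();print(s['finger_gap'],s['grip_force'],s['wrist_force'],s['ft_torque'],R.from_rotvec(s['orientation']).as_matrix().round(3))
go((.647,.2095,.1125),horiz(-1,90))
E
```

```text
0.5736734620380057 11.988842636346817 [ 1.12969423 -1.78457659  0.13535487] [-1.96654737 -0.15305715 -0.01858169] [[-0.002  1.     0.02 ]
 [-0.001 -0.02   1.   ]
 [ 1.     0.002  0.001]]
offset [ 0.28 -0.06  1.96] dr [ 0.1 -0.   0.1]
```

Call:
servo_tool --targets '[{"offset": [0,0,0.3],"dr": [0,0,0]},{"offset": [0,0,0.6],"dr": [0,0,0]},{"offset": [0,0,0.9],"dr": [0,0,0]},{"offset": [0,0,1.2],"dr": [0,0,0]}]'

```text
time: 14.62
tool_pos: [0.6473, 0.2016, 0.1096]
orientation: [-1.223, -1.2, -1.225]
wrist_force: [1.5, -4.6, 1.0]
finger_gap: 0.566
grip_force: 12.0
```

Call:
servo_tool --targets '[{"offset": [0,0,0.2],"dr": [0,0,0]},{"offset": [0,0,0.4],"dr": [0,0,0]}]'

```text
time: 14.88
tool_pos: [0.6474, 0.2053, 0.1097]
orientation: [-1.223, -1.2, -1.225]
wrist_force: [-0.1, -4.9, 0.4]
finger_gap: 0.574
grip_force: 12.0
```

Call:
servo_tool --targets '[{"offset": [0,0,0.15],"dr": [0,0,0]},{"offset": [0,0,0.3],"dr": [0,0,0]}]'

```text
time: 15.12
tool_pos: [0.6473, 0.2085, 0.1097]
orientation: [-1.222, -1.2, -1.225]
wrist_force: [-0.2, -5.3, -0.4]
finger_gap: 0.573
grip_force: 12.0
```

Pushing both cans now, at about 5 N. I'll continue in small steps until the fence.

Call:
servo_tool --targets '[{"offset": [0,0,0.1],"dr": [0,0,0]},{"offset": [0,0,0.2],"dr": [0,0,0]}]'

```text
time: 15.38
tool_pos: [0.6473, 0.2106, 0.1097]
orientation: [-1.222, -1.2, -1.225]
wrist_force: [-0.2, -4.1, 0.7]
finger_gap: 0.573
grip_force: 12.0
```

Call:
servo_tool --targets '[{"offset": [0,0,0.1],"dr": [0,0,0]},{"offset": [0,0,0.2],"dr": [0,0,0]}]'

```text
time: 15.62
tool_pos: [0.6473, 0.2126, 0.1097]
orientation: [-1.222, -1.2, -1.225]
wrist_force: [-0.7, -3.8, 1.2]
finger_gap: 0.57
grip_force: 12.0
```

Call:
servo_tool --targets '[{"offset": [0,0,0.1],"dr": [0,0,0]},{"offset": [0,0,0.2],"dr": [0,0,0]}]'

```text
time: 15.88
tool_pos: [0.6474, 0.2128, 0.1097]
orientation: [-1.223, -1.202, -1.225]
wrist_force: [0.3, -14.6, 1.9]
finger_gap: 0.577
grip_force: 12.0
```

Call:
servo_tool --targets '[{"offset": [0,0,0],"dr": [0,0,0]},{"offset": [0,0,0],"dr": [0,0,0]},{"offset": [0,0,0],"dr": [0,0,0]}]' --claw 0.6

```text
time: 16.25
tool_pos: [0.6472, 0.2154, 0.1096]
orientation: [-1.222, -1.2, -1.224]
wrist_force: [-0.7, -0.3, -0.2]
finger_gap: 0.776
grip_force: 0.0
```

Call:
servo_tool --targets '[{"offset": [0,0,-3],"dr": [0,0,0]},{"offset": [0,0,-8],"dr": [0,0,0]},{"offset": [3,0,-13],"dr": [0,0,0]},{"offset": [8,-2,-18],"dr": [0,-8,0]},{"offset": [13,-4,-23],"dr": [0,-18,0]},{"offset": [15,-6,-28],"dr": [0,-28,0]},{"offset": [15,-8,-33],"dr": [0,-38,0]},{"offset": [15,-10,-36],"dr": [0,-47,0]}]' --claw 1

```text
time: 17.25
tool_pos: [0.5399, -0.1459, 0.2613]
orientation: [-1.808, -1.774, -0.711]
wrist_force: [-0.3, 0.7, -0.9]
finger_gap: 1.002
grip_force: 0.0
```

```bash
python3 - <<'E'
from h import *
s=state();print(s['time'],s['q'],s['wrist_force'])
# B centre mean of both estimates (.538,-.2275), yaw ~-0.5 ; grip 15 mm towards terminals
go((.538,-.2125,.15),down(89.5))
c=capture('scene');cv2.imwrite('pics/s4.png',cv2.resize(cv2.cvtColor(c['img'],cv2.COLOR_RGB2BGR)[200:330,250:420],None,fx=4.5,fy=4.5,interpolation=cv2.INTER_CUBIC))
c=capture('top');cv2.imwrite('pics/t4.png',c['img'])
E
```

```text
17.25 [-0.40719712  0.43408972  0.2567591  -0.68626308 -1.68915117 -2.73194087] [-0.34540227  0.70271896 -0.87443168]
offset [-12.44  -0.11   3.67] dr [  0.5 -42.7  -0.6]
```

View pics/s4.png

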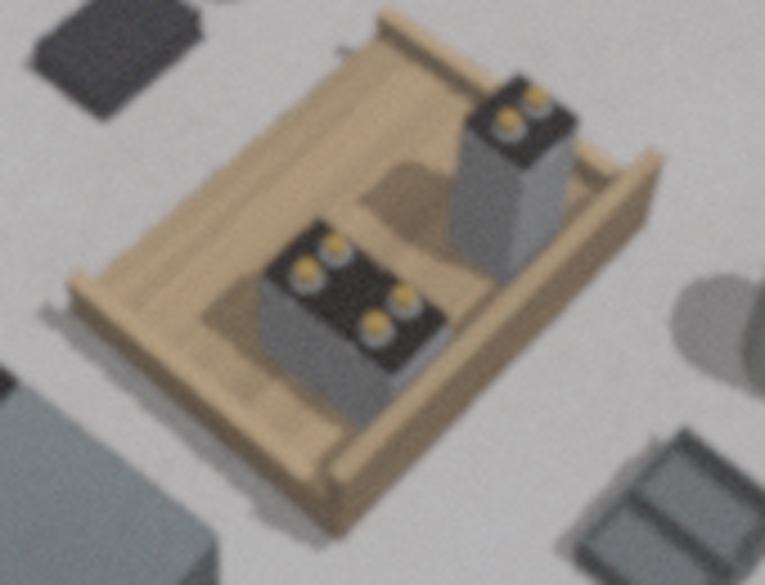

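The short row stands square against the fence, at (265–445, 220–370) in the crop. Next is B.

Call:
servo_tool --targets '[{"offset": [-2.5,0,0.7],"dr": [0,-9,0]},{"offset": [-5,0,1.5],"dr": [0,-18,0]},{"offset": [-7.5,0,2.2],"dr": [0,-27,0]},{"offset": [-10,-0.1,3],"dr": [0.4,-35,-0.4]},{"offset": [-12.4,-0.1,3.7],"dr": [0.5,-42.7,-0.6]},{"offset": [-12.4,-0.1,3.7],"dr": [0.5,-42.7,-0.6]}]'

```text
time: 18.1
tool_pos: [0.5353, -0.2059, 0.144]
orientation: [-2.216, -2.206, 0.002]
wrist_force: [-0.3, 0.4, 0.3]
finger_gap: 0.997
grip_force: 0.0
```

```bash
python3 - <<'E'
from h import *
s=state();print(s['time'],s['q'],s['tool_pos'])
go((.538,-.2125,.026),down(89.5))
E
```

```text
18.1 [-0.08992423  0.35687854 -0.19523227 -0.01018484 -1.03096691 -3.05075989] [ 0.53533479 -0.20587324  0.14396763]
offset [-0.78  0.4  11.79] dr [-0.7 -0.6  0.2]
```

Call:
servo_tool --targets '[{"offset": [-0.3,0.2,3],"dr": [0,0,0]},{"offset": [-0.6,0.2,6],"dr": [0,0,0]},{"offset": [-0.6,0.2,6],"dr": [0,0,0]}]'

```text
time: 18.48
tool_pos: [0.5387, -0.2143, 0.0855]
orientation: [-2.223, -2.203, -0.002]
wrist_force: [0.6, -0.3, 0.3]
finger_gap: 0.995
grip_force: 0.0
```

```bash
python3 - <<'E'
from h import *
s=state();print(s['time'],s['q'],s['tool_pos'])
go((.538,-.2125,.026),down(89.5))
E
```

```text
18.475 [-0.10439568  0.42625461 -0.25230392 -0.01086598 -0.90070965 -3.03961782] [ 0.53870505 -0.21434005  0.08551084]
offset [ 0.13 -0.03  5.95] dr [-0.4 -0.5 -0. ]
```

Call:
servo_tool --targets '[{"offset": [0.1,0,3],"dr": [0,0,0]},{"offset": [0.1,0,5.2],"dr": [0,0,0]},{"offset": [0.1,0,5.9],"dr": [0,0,0]},{"offset": [0.1,0,5.9],"dr": [0,0,0]}]'

```text
time: 18.98
tool_pos: [0.5406, -0.2134, 0.0294]
orientation: [-2.226, -2.21, -0.005]
wrist_force: [-0.2, 0.7, -0.0]
finger_gap: 0.999
grip_force: 0.0
```

Call:
servo_tool --targets '[{"offset": [0,0,0],"dr": [0,0,0]},{"offset": [0,0,0],"dr": [0,0,0]},{"offset": [0,0,0],"dr": [0,0,0]},{"offset": [0,0,0],"dr": [0,0,0]},{"offset": [0,0,0],"dr": [0,0,0]},{"offset": [0,0,0],"dr": [0,0,0]},{"offset": [0,0,0],"dr": [0,0,0]}]' --claw -1 --grip_force 40

```text
time: 19.85
tool_pos: [0.5401, -0.2131, 0.0286]
orientation: [-2.225, -2.21, -0.004]
wrist_force: [1.2, 0.6, 0.9]
finger_gap: 0.562
grip_force: 40.0
```

```bash
python3 - <<'E'
from h import *
s=state();print(s['time'],s['q'],s['tool_pos'],s['finger_gap'],s['grip_force'])
E
```

```text
19.85 [-0.10047125  0.49581139 -0.31090404 -0.00845019 -0.76676369 -3.04185292] [ 0.54008893 -0.21314556  0.02863945] 0.5618069053579131 39.99257504940033
```

Call:
servo_tool --targets '[{"offset": [0,0,-2],"dr": [0,0,0]},{"offset": [0,0,-6],"dr": [0,0,0]},{"offset": [0,0,-11],"dr": [0,0,0]},{"offset": [0,0,-16],"dr": [0,0,0]},{"offset": [0,0,-20],"dr": [0,0,0]},{"offset": [0,0,-22],"dr": [0,0,0]},{"offset": [0,0,-22],"dr": [0,0,0]}]'

```text
time: 20.72
tool_pos: [0.5403, -0.2144, 0.249]
orientation: [-2.225, -2.209, -0.006]
wrist_force: [0.7, 0.6, -3.6]
finger_gap: 0.562
grip_force: 40.0
```

```bash
python3 - <<'E'
from h import *
s=state();print(s['time'],s['q'],s['wrist_force'],s['finger_gap'])
go((.52,-.12,.25),horiz(-1,45))
E
```

```text
20.725 [-0.10297308  0.28526356 -0.02621622 -0.00685781 -1.26124939 -3.04374139] [ 0.67035178  0.62633206 -3.55664762] 0.5624345670157292
offset [ 9.42 -2.1  -0.03] dr [-0.3 44.6  0.5]
```

Call:
servo_tool --targets '[{"offset": [1.2,-0.3,0],"dr": [0,6,0]},{"offset": [2.7,-0.6,0],"dr": [0,13,0]},{"offset": [4.2,-0.9,0],"dr": [0,21,0]},{"offset": [6,-1.3,0],"dr": [0,29,0]},{"offset": [8,-1.7,0],"dr": [0,37,0.5]},{"offset": [9.4,-2.1,0],"dr": [0,44.6,0.5]},{"offset": [9.4,-2.1,0],"dr": [0,44.6,0.5]}]'

```text
time: 21.6
tool_pos: [0.5188, -0.1213, 0.2453]
orientation: [-1.778, -1.737, -0.724]
wrist_force: [-0.2, 0.4, -3.2]
finger_gap: 0.566
grip_force: 40.0
```

```bash
python3 - <<'E'
from h import *
s=state();print(s['time'],s['q'],s['wrist_force'],s['finger_gap'])
go((.513,-.0,.25),horiz(-1,90))
E
```

```text
21.6 [-0.40044099  0.41759002  0.17464974 -0.71534457 -1.66579425 -2.70884138] [-0.24751297  0.403963   -3.18915192] 0.5660104880492279
offset [ 8.89 -0.81  8.25] dr [-0.3 45.  -0.7]
```

Call:
servo_tool --targets '[{"offset": [1.2,0,1.1],"dr": [0,6,0]},{"offset": [2.5,-0.2,2.3],"dr": [0,13,0]},{"offset": [3.9,-0.3,3.6],"dr": [0,20,0]},{"offset": [5.3,-0.5,4.9],"dr": [0,27,0]},{"offset": [6.7,-0.6,6.2],"dr": [0,34,0]},{"offset": [8,-0.7,7.4],"dr": [0,40,-0.5]},{"offset": [8.9,-0.8,8.2],"dr": [-0.3,45,-0.7]},{"offset": [8.9,-0.8,8.2],"dr": [-0.3,45,-0.7]}]'

```text
time: 22.6
tool_pos: [0.5133, 0.0013, 0.2516]
orientation: [-1.221, -1.206, -1.218]
wrist_force: [0.3, -0.6, -3.7]
finger_gap: 0.56
grip_force: 40.0
```

```bash
python3 - <<'E'
from h import *
s=state();print(s['time'],s['q'],s['wrist_force'],s['finger_gap'])
go((.513,.165,.145),horiz(-1,90))
E
```

```text
22.6 [-0.49010271  0.63629965  0.04572279 -1.28821263 -1.95979901 -2.49325312] [ 0.2851031  -0.62413892 -3.67551407] 0.5604011975288591
offset [-10.61  -0.26  16.4 ] dr [-0.2  0.2  0.1]
```

Call:
servo_tool --targets '[{"offset": [-1.5,0,2],"dr": [0,0,0]},{"offset": [-3.5,-0.1,5],"dr": [0,0,0]},{"offset": [-5.5,-0.2,8],"dr": [0,0,0]},{"offset": [-7.5,-0.2,11],"dr": [0,0,0]},{"offset": [-9.2,-0.2,14],"dr": [0,0.2,0]},{"offset": [-10.5,-0.2,16.2],"dr": [-0.2,0.2,0]},{"offset": [-11.5,-0.2,16.4],"dr": [-0.2,0.2,0]},{"offset": [-11.5,-0.2,16.4],"dr": [-0.2,0.2,0]}]'

```text
time: 23.6
tool_pos: [0.5149, 0.1645, 0.1382]
orientation: [-1.218, -1.204, -1.227]
wrist_force: [0.1, 0.2, -3.3]
finger_gap: 0.565
grip_force: 40.0
```

Call:
servo_tool --targets '[{"offset": [-0.5,0,0],"dr": [0,0,0]},{"offset": [-0.9,0,0],"dr": [0,0,0]},{"offset": [-0.9,0,0],"dr": [0,0,0]}]'

```text
time: 23.98
tool_pos: [0.5152, 0.1641, 0.1297]
orientation: [-1.218, -1.203, -1.229]
wrist_force: [1.0, 0.0, -3.0]
finger_gap: 0.567
grip_force: 40.0
```

Call:
servo_tool --targets '[{"offset": [-0.15,0,0],"dr": [0,0,0]},{"offset": [-0.3,0,0],"dr": [0,0,0]}]'

```text
time: 24.22
tool_pos: [0.5152, 0.1645, 0.1269]
orientation: [-1.218, -1.204, -1.229]
wrist_force: [-0.2, -0.2, -3.4]
finger_gap: 0.562
grip_force: 40.0
```

Call:
servo_tool --targets '[{"offset": [-0.15,0,0],"dr": [0,0,0]},{"offset": [-0.3,0,0],"dr": [0,0,0]}]'

```text
time: 24.48
tool_pos: [0.5151, 0.1646, 0.1238]
orientation: [-1.217, -1.204, -1.229]
wrist_force: [-0.2, 0.6, -2.5]
finger_gap: 0.563
grip_force: 40.0
```

Call:
servo_tool --targets '[{"offset": [-0.15,0,0],"dr": [0,0,0]},{"offset": [-0.25,0,0],"dr": [0,0,0]}]'

```text
time: 24.72
tool_pos: [0.5151, 0.1646, 0.1213]
orientation: [-1.218, -1.203, -1.229]
wrist_force: [-0.8, -0.4, -2.8]
finger_gap: 0.564
grip_force: 40.0
```

Call:
servo_tool --targets '[{"offset": [-0.1,0,0],"dr": [0,0,0]},{"offset": [-0.2,0,0],"dr": [0,0,0]}]'

```text
time: 24.98
tool_pos: [0.5151, 0.1644, 0.1206]
orientation: [-1.214, -1.203, -1.231]
wrist_force: [-0.1, -2.6, 3.7]
finger_gap: 0.562
grip_force: 40.0
```

Call:
servo_tool --targets '[{"offset": [-0.1,0,0],"dr": [0,0,0]},{"offset": [-0.2,0,0],"dr": [0,0,0]}]'

```text
time: 25.22
tool_pos: [0.515, 0.1641, 0.1203]
orientation: [-1.211, -1.202, -1.233]
wrist_force: [0.3, -7.7, 10.0]
finger_gap: 0.561
grip_force: 40.0
```

Call:
servo_tool --targets '[{"offset": [0.15,0,0],"dr": [0,0,0]},{"offset": [0.3,0,0],"dr": [0,0,0]},{"offset": [0.3,0,0],"dr": [0,0,0]}]' --claw 0.3

```text
time: 25.6
tool_pos: [0.5151, 0.1649, 0.1203]
orientation: [-1.218, -1.204, -1.229]
wrist_force: [-0.1, -0.6, -0.1]
finger_gap: 0.652
grip_force: 0.0
```

Call:
servo_tool --targets '[{"offset": [0,0,0],"dr": [0,0,0]},{"offset": [0,0,0],"dr": [0,0,0]},{"offset": [0,0,0],"dr": [0,0,0]},{"offset": [0,0,0],"dr": [0,0,0]}]' --claw -1 --grip_force 12

```text
time: 26.1
tool_pos: [0.5151, 0.1647, 0.1202]
orientation: [-1.218, -1.203, -1.229]
wrist_force: [-0.3, 1.0, -0.4]
finger_gap: 0.574
grip_force: 12.0
```

Call:
servo_tool --targets '[{"offset": [0,0,0.4],"dr": [0,0,0]},{"offset": [0,0,0.9],"dr": [0,0,0]},{"offset": [0,0,1.4],"dr": [0,0,0]},{"offset": [0,0,1.9],"dr": [0,0,0]},{"offset": [0,0,2.4],"dr": [0,0,0]}]'

```text
time: 26.72
tool_pos: [0.5152, 0.1883, 0.1246]
orientation: [-1.208, -1.202, -1.234]
wrist_force: [-0.8, -6.4, 12.1]
finger_gap: 0.57
grip_force: 12.0
```

```bash
python3 - <<'E'
from h import *
s=state();print(s['finger_gap'],s['wrist_force'],R.from_rotvec(s['orientation']).as_matrix().round(3))
E
```

```text
0.5700378177258008 [-0.82976865 -6.43174725 12.10494161] [[-0.011  1.     0.016]
 [-0.01  -0.016  1.   ]
 [ 1.     0.011  0.01 ]]
```

```bash
python3 - <<'E'
from h import *
c=capture('scene');a=cv2.resize(cv2.cvtColor(c['img'],cv2.COLOR_RGB2BGR)[180:320,280:420],None,fx=4,fy=4,interpolation=cv2.INTER_CUBIC)
cv2.imwrite('pics/s5.png',a)
s=state();print(s['wrist_force'],s['ft_torque'],s['tool_pos'],s['q'])
E
```

```text
[-0.06392503 -4.81443581 10.66113451] [ 1.33222763 -0.05658181  0.11613101] [0.51519133 0.18885988 0.12460379] [-0.21167162  0.79878244 -0.13888915 -1.41833623 -1.69491445 -2.18483443]
```

View pics/s5.png

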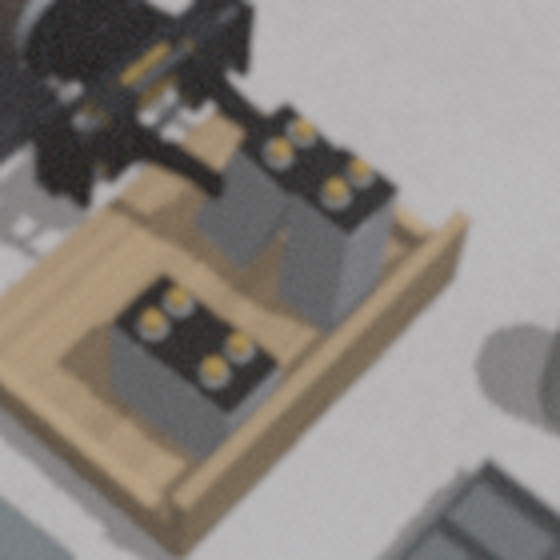

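B leans: it pivoted in the light grip, with its top against the row can and its foot lagging. I'll back off, let it settle, regrip lower and harder, then push.

Call:
servo_tool --targets '[{"offset": [0,0,-0.5],"dr": [0,0,0]},{"offset": [0,0,-1],"dr": [0,0,0]},{"offset": [0,0,-1.5],"dr": [0,0,0]},{"offset": [0,0,-1.5],"dr": [0,0,0]}]'

```text
time: 27.28
tool_pos: [0.5154, 0.1734, 0.1197]
orientation: [-1.219, -1.203, -1.228]
wrist_force: [-0.4, 0.0, -1.8]
finger_gap: 0.569
grip_force: 12.0
```

```bash
python3 - <<'E'
from h import *
c=capture('scene');g=c['img'][180:320,280:420]
cv2.imwrite('pics/s6.png',g)
for z in(.04,): print([np.round(proj(c,(.54,y,z)),1).tolist() for y in(.15,.2,.25)],[np.round(proj(c,(.54,y,.17)),1).tolist() for y in(.15,.2,.25)])
s=state();print(s['wrist_force'],s['tool_pos'])
# cap mask: dark & far side; column-wise print of brass terminals
hsv=cv2.cvtColor(c['img'],cv2.COLOR_RGB2HSV)
m=cv2.inRange(hsv,(10,110,120),(30,255,255));n,l,st,ce=cv2.connectedComponentsWithStats(m)
print([(ce[i].round(1).tolist(),int(st[i,4])) for i in range(1,n) if 8<st[i,4]<60 and 280<ce[i][0]<420 and 180<ce[i][1]<320])
E
```

```text
[[328.9, 239.4], [342.4, 249.3], [356.4, 259.6]] [[330.6, 211.1], [345.4, 221.3], [360.7, 232.0]]
[-0.02705923  0.53373179 -1.09627733] [0.51537525 0.17349531 0.11978917]
[([312.3, 193.5], 13), ([342.7, 211.4], 9), ([324.0, 253.5], 10), ([317.8, 259.1], 13), ([339.0, 265.0], 9), ([332.9, 270.8], 13)]
```

Call:
servo_tool --targets '[{"offset": [0,0,0],"dr": [0,0,0]},{"offset": [0,0,0],"dr": [0,0,0]},{"offset": [-0.7,0,0],"dr": [0,0,0]},{"offset": [-1.4,0,0],"dr": [0,0,0]},{"offset": [-1.4,0,0],"dr": [0,0,0]}]' --claw 0.4

```text
time: 27.95
tool_pos: [0.5152, 0.1737, 0.1055]
orientation: [-1.218, -1.202, -1.228]
wrist_force: [0.8, -0.5, 0.5]
finger_gap: 0.697
grip_force: 0.0
```

Call:
servo_tool --targets '[{"offset": [0,0,0],"dr": [0,0,0]},{"offset": [0,0,0],"dr": [0,0,0]},{"offset": [0,0,0],"dr": [0,0,0]},{"offset": [0,0,0],"dr": [0,0,0]},{"offset": [0.05,0,0],"dr": [0,0,0]}]' --claw -1 --grip_force 40

```text
time: 28.58
tool_pos: [0.5155, 0.1737, 0.1065]
orientation: [-1.219, -1.204, -1.229]
wrist_force: [-0.6, -0.2, -1.8]
finger_gap: 0.571
grip_force: 40.0
```

Call:
servo_tool --targets '[{"offset": [0,0,0.3],"dr": [0,0,0]},{"offset": [0,0,0.6],"dr": [0,0,0]},{"offset": [0,0,0.9],"dr": [0,0,0]},{"offset": [0,0,1.2],"dr": [0,0,0]}]'

```text
time: 29.08
tool_pos: [0.5156, 0.186, 0.1066]
orientation: [-1.218, -1.204, -1.229]
wrist_force: [0.1, -0.0, -3.2]
finger_gap: 0.568
grip_force: 40.0
```

Call:
servo_tool --targets '[{"offset": [0,0,0.3],"dr": [0,0,0]},{"offset": [0,0,0.6],"dr": [0,0,0]},{"offset": [0,0,0.9],"dr": [0,0,0]},{"offset": [0,0,1.2],"dr": [0,0,0]}]'

```text
time: 29.58
tool_pos: [0.5158, 0.1979, 0.1069]
orientation: [-1.218, -1.204, -1.229]
wrist_force: [1.0, -0.3, -3.6]
finger_gap: 0.574
grip_force: 40.0
```

Call:
servo_tool --targets '[{"offset": [0,0,0.2],"dr": [0,0,0]},{"offset": [0,0,0.4],"dr": [0,0,0]},{"offset": [0,0,0.6],"dr": [0,0,0]}]'

```text
time: 29.95
tool_pos: [0.516, 0.2037, 0.107]
orientation: [-1.218, -1.204, -1.229]
wrist_force: [0.3, 0.0, -2.9]
finger_gap: 0.57
grip_force: 40.0
```

Call:
servo_tool --targets '[{"offset": [0,0,0.15],"dr": [0,0,0]},{"offset": [0,0,0.3],"dr": [0,0,0]}]'

```text
time: 30.2
tool_pos: [0.5161, 0.2065, 0.1073]
orientation: [-1.217, -1.204, -1.23]
wrist_force: [1.3, -2.4, -1.6]
finger_gap: 0.569
grip_force: 40.0
```

Call:
servo_tool --targets '[{"offset": [0,0,0.12],"dr": [0,0,0]},{"offset": [0,0,0.25],"dr": [0,0,0]}]'

```text
time: 30.45
tool_pos: [0.5165, 0.2088, 0.1073]
orientation: [-1.217, -1.204, -1.23]
wrist_force: [1.3, -4.0, -1.0]
finger_gap: 0.572
grip_force: 40.0
```

Call:
servo_tool --targets '[{"offset": [0,0,0.1],"dr": [0,0,0]},{"offset": [0,0,0.2],"dr": [0,0,0]}]'

```text
time: 30.7
tool_pos: [0.5161, 0.2109, 0.1073]
orientation: [-1.217, -1.204, -1.23]
wrist_force: [1.4, -4.3, -0.3]
finger_gap: 0.567
grip_force: 40.0
```

Call:
servo_tool --targets '[{"offset": [0,0,0.1],"dr": [0,0,0]},{"offset": [0,0,0.2],"dr": [0,0,0]}]'

```text
time: 30.95
tool_pos: [0.5159, 0.2129, 0.1073]
orientation: [-1.217, -1.204, -1.229]
wrist_force: [0.7, -3.9, -0.5]
finger_gap: 0.572
grip_force: 40.0
```

Call:
servo_tool --targets '[{"offset": [0,0,0.1],"dr": [0,0,0]},{"offset": [0,0,0.2],"dr": [0,0,0]}]'

```text
time: 31.2
tool_pos: [0.5157, 0.2149, 0.1073]
orientation: [-1.216, -1.204, -1.229]
wrist_force: [-0.0, -5.6, -0.3]
finger_gap: 0.568
grip_force: 40.0
```

Call:
servo_tool --targets '[{"offset": [0,0,0.1],"dr": [0,0,0]},{"offset": [0,0,0.15],"dr": [0,0,0]}]'

```text
time: 31.45
tool_pos: [0.5157, 0.2165, 0.1073]
orientation: [-1.216, -1.204, -1.228]
wrist_force: [-0.9, -4.9, -0.9]
finger_gap: 0.571
grip_force: 40.0
```

Call:
servo_tool --targets '[{"offset": [0,0,0.1],"dr": [0,0,0]},{"offset": [0,0,0.15],"dr": [0,0,0]}]'

```text
time: 31.7
tool_pos: [0.5157, 0.218, 0.1072]
orientation: [-1.217, -1.203, -1.228]
wrist_force: [0.2, -4.9, -0.2]
finger_gap: 0.57
grip_force: 40.0
```

Call:
servo_tool --targets '[{"offset": [0,0,0.1],"dr": [0,0,0]},{"offset": [0,0,0.15],"dr": [0,0,0]}]'

```text
time: 31.95
tool_pos: [0.5158, 0.2195, 0.1072]
orientation: [-1.217, -1.203, -1.228]
wrist_force: [0.7, -5.5, -0.8]
finger_gap: 0.571
grip_force: 40.0
```

Call:
servo_tool --targets '[{"offset": [0,0,0.1],"dr": [0,0,0]},{"offset": [0,0,0.2],"dr": [0,0,0]}]'

```text
time: 32.2
tool_pos: [0.5158, 0.2215, 0.1072]
orientation: [-1.217, -1.203, -1.228]
wrist_force: [-0.6, -4.9, -0.8]
finger_gap: 0.568
grip_force: 40.0
```

Call:
servo_tool --targets '[{"offset": [0,0,0.1],"dr": [0,0,0]},{"offset": [0,0,0.2],"dr": [0,0,0]}]'

```text
time: 32.45
tool_pos: [0.5159, 0.2232, 0.1073]
orientation: [-1.216, -1.204, -1.228]
wrist_force: [0.6, -10.9, 0.7]
finger_gap: 0.572
grip_force: 40.0
```

```bash
python3 - <<'E'
from h import *
c=capture('top');im=c['img'];hsv=cv2.cvtColor(im,cv2.COLOR_RGB2HSV)
m=cv2.inRange(hsv,(10,120,110),(30,255,255));n,l,st,ce=cv2.connectedComponentsWithStats(m)
for i in range(1,n):
    u,v=ce[i]
    if 4<st[i,4]<40 and 200<u<290 and 110<v<230: print(ce[i].round(1),st[i,4],'z.18',pt(c,u,v,.18)[:2].round(4),'z.14',pt(c,u,v,.14)[:2].round(4))
print(state()['wrist_force'])
E
```

```text
[218.3 135.7] 10 z.18 [0.6499 0.2527] z.14 [0.6583 0.2612]
[236.1 134.9] 8 z.18 [0.651  0.2049] z.14 [0.6595 0.2118]
[218.3 143.9] 9 z.18 [0.6277 0.2529] z.14 [0.6354 0.2613]
[236.3 143.9] 9 z.18 [0.6266 0.2046] z.14 [0.6343 0.2116]
[275.2 178.3] 6 z.18 [0.5313 0.1021] z.14 [0.536  0.1059]
[214.5 181.5] 12 z.18 [0.5266 0.264 ] z.14 [0.5311 0.2728]
[233.3 180.9] 9 z.18 [0.527  0.2138] z.14 [0.5316 0.221 ]
[214.5 190.5] 12 z.18 [0.5025 0.2642] z.14 [0.5063 0.2731]
[233.1 189.9] 8 z.18 [0.503  0.2146] z.14 [0.5068 0.2219]
[ 0.18540442 -7.45294775 -0.82487821]
```

Call:
servo_tool --targets '[{"offset": [0,0,0],"dr": [0,0,0]},{"offset": [0,0,0],"dr": [0,0,0]},{"offset": [0,0,0],"dr": [0,0,0]}]' --claw 0.6

```text
time: 32.88
tool_pos: [0.5161, 0.2241, 0.1072]
orientation: [-1.217, -1.203, -1.229]
wrist_force: [-0.7, 0.8, -0.7]
finger_gap: 0.774
grip_force: 0.0
```

Call:
servo_tool --targets '[{"offset": [0,0,-3],"dr": [0,0,0]},{"offset": [0,0,-8],"dr": [0,0,0]},{"offset": [3,0,-13],"dr": [0,0,0]},{"offset": [8,2,-18],"dr": [0,-8,0]},{"offset": [13,5,-23],"dr": [0,-18,0]},{"offset": [15,8,-28],"dr": [0,-28,0]},{"offset": [15,11,-33],"dr": [0,-38,0]},{"offset": [15,13,-38],"dr": [0,-47,0]}]' --claw 1

```text
time: 33.88
tool_pos: [0.6361, -0.1527, 0.2598]
orientation: [-1.803, -1.779, -0.718]
wrist_force: [-0.3, 0.0, -0.7]
finger_gap: 1.005
grip_force: 0.0
```

```bash
python3 - <<'E'
from h import *
s=state();print(s['time'],s['q'])
go((.654,-.2334,.15),down(89.5))
E
```

```text
33.875 [-0.36745101  0.57819917  0.4998667  -0.7080183  -1.7381015  -2.82081534]
offset [-13.37   1.81   2.62] dr [  0.8 -42.8  -0.3]
```

Call:
servo_tool --targets '[{"offset": [-2.5,0.4,0.5],"dr": [0,-9,0]},{"offset": [-5,0.8,1],"dr": [0,-18,0]},{"offset": [-8,1.2,1.6],"dr": [0,-27,0]},{"offset": [-11,1.5,2.2],"dr": [0.4,-35,0]},{"offset": [-13.4,1.8,2.6],"dr": [0.8,-42.8,-0.3]},{"offset": [-13.4,1.8,2.6],"dr": [0.8,-42.8,-0.3]},{"offset": [-13.4,1.8,2.6],"dr": [0.8,-42.8,-0.3]}]'

```text
time: 34.75
tool_pos: [0.6528, -0.2315, 0.1471]
orientation: [-2.226, -2.206, -0.006]
wrist_force: [0.1, -0.4, 0.1]
finger_gap: 0.997
grip_force: 0.0
```

```bash
python3 - <<'E'
from h import *
s=state();print(s['time'],s['q'],s['tool_pos'])
go((.654,-.2334,.026),down(89.5))
E
```

```text
34.75 [-0.11174391  0.54204424  0.11977664 -0.00841957 -1.151946   -3.03538428] [ 0.65277462 -0.23154313  0.14708083]
offset [-0.28  0.16 12.11] dr [-0.1 -0.5 -0. ]
```

Call:
servo_tool --targets '[{"offset": [-0.1,0.1,4],"dr": [0,0,0]},{"offset": [-0.1,0.1,8],"dr": [0,0,0]},{"offset": [-0.1,0.1,11],"dr": [0,0,0]},{"offset": [-0.1,0.1,12],"dr": [0,0,0]},{"offset": [-0.1,0.1,12],"dr": [0,0,0]}]'

```text
time: 35.38
tool_pos: [0.6535, -0.2328, 0.0269]
orientation: [-2.228, -2.206, -0.004]
wrist_force: [0.0, 0.3, -0.4]
finger_gap: 0.997
grip_force: 0.0
```

Call:
servo_tool --targets '[{"offset": [0,0,0],"dr": [0,0,0]},{"offset": [0,0,0],"dr": [0,0,0]},{"offset": [0,0,0],"dr": [0,0,0]},{"offset": [0,0,0],"dr": [0,0,0]},{"offset": [0,0,0],"dr": [0,0,0]},{"offset": [0,0,0],"dr": [0,0,0]},{"offset": [0,0,0],"dr": [0,0,0]}]' --claw -1 --grip_force 40

```text
time: 36.25
tool_pos: [0.6542, -0.232, 0.0269]
orientation: [-2.227, -2.209, -0.005]
wrist_force: [3.9, -0.2, 1.7]
finger_gap: 0.565
grip_force: 40.0
```

Call:
servo_tool --targets '[{"offset": [0,0,-2],"dr": [0,0,0]},{"offset": [0,0,-6],"dr": [0,0,0]},{"offset": [0,0,-11],"dr": [0,0,0]},{"offset": [0,0,-16],"dr": [0,0,0]},{"offset": [0,0,-20],"dr": [0,0,0]},{"offset": [0,0,-22],"dr": [0,0,0]},{"offset": [0,0,-22],"dr": [0,0,0]}]'

```text
time: 37.12
tool_pos: [0.6528, -0.2331, 0.246]
orientation: [-2.225, -2.205, -0.002]
wrist_force: [-0.0, 0.6, -3.5]
finger_gap: 0.566
grip_force: 40.0
```

```bash
python3 - <<'E'
from h import *
s=state();print(s['time'],s['q'],s['wrist_force'],s['finger_gap'])
go((.60,-.12,.25),horiz(-1,45))
E
```

```text
37.125 [-0.11354045  0.48806303  0.27520554 -0.0067622  -1.36401924 -3.03574404] [-0.04889009  0.56481594 -3.48124283] 0.5657717980046217
offset [11.27 -5.38 -0.29] dr [-0.5 44.6  0.3]
```

Call:
servo_tool --targets '[{"offset": [1.3,-0.6,0],"dr": [0,6,0]},{"offset": [3.2,-1.5,0],"dr": [0,13,0]},{"offset": [5.2,-2.5,0],"dr": [0,21,0]},{"offset": [7.2,-3.5,0],"dr": [0,29,0]},{"offset": [9.4,-4.5,-0.2],"dr": [0,37,0.3]},{"offset": [11.3,-5.4,-0.3],"dr": [-0.5,44.6,0.3]},{"offset": [11.3,-5.4,-0.3],"dr": [-0.5,44.6,0.3]}]'

```text
time: 38.0
tool_pos: [0.5988, -0.1208, 0.246]
orientation: [-1.779, -1.74, -0.731]
wrist_force: [0.4, -0.7, -3.5]
finger_gap: 0.566
grip_force: 40.0
```

```bash
python3 - <<'E'
from h import *
s=state();print(s['time'],s['q'],s['wrist_force'],s['finger_gap'])
go((.513,-.0,.24),horiz(-1,90))
E
```

```text
38.0 [-0.3582807   0.52335039  0.35733599 -0.73532659 -1.69081155 -2.78739741] [ 0.37202179 -0.67756991 -3.47117803] 0.5660149213545562
offset [ 7.94 -8.8   8.9 ] dr [-0.  44.9 -0.4]
```

Call:
servo_tool --targets '[{"offset": [1,-1.1,1.1],"dr": [0,6,0]},{"offset": [2.2,-2.4,2.5],"dr": [0,13,0]},{"offset": [3.4,-3.8,3.9],"dr": [0,20,0]},{"offset": [4.7,-5.2,5.3],"dr": [0,27,0]},{"offset": [6,-6.6,6.7],"dr": [0,34,0]},{"offset": [7.1,-7.9,8],"dr": [0,40,-0.4]},{"offset": [7.9,-8.8,8.9],"dr": [0,45,-0.4]},{"offset": [7.9,-8.8,8.9],"dr": [0,45,-0.4]}]'

```text
time: 39.0
tool_pos: [0.514, 0.0009, 0.2401]
orientation: [-1.219, -1.206, -1.219]
wrist_force: [-0.4, -0.2, -3.1]
finger_gap: 0.566
grip_force: 40.0
```

```bash
python3 - <<'E'
from h import *
s=state();print(s['time'],s['q'],s['wrist_force'],s['finger_gap'],R.from_rotvec(s['orientation']).as_matrix().round(3))
go((.514,.128,.125),horiz(-1,90))
E
```

```text
39.0 [-0.48816941  0.65519992  0.04355785 -1.28117399 -1.95349879 -2.47114371] [-0.44031031 -0.24489779 -3.10064317] 0.566008413123768 [[-0.002  1.     0.013]
 [ 0.002 -0.013  1.   ]
 [ 1.     0.002 -0.002]]
offset [-11.48  -0.18  12.74] dr [-0.3  0.1  0.1]
```

Call:
servo_tool --targets '[{"offset": [-1.5,0,1.5],"dr": [0,0,0]},{"offset": [-3.5,-0.1,4],"dr": [0,0,0]},{"offset": [-5.5,-0.2,7],"dr": [0,0,0]},{"offset": [-7.5,-0.2,10],"dr": [-0.2,0,0]},{"offset": [-9.5,-0.2,12.5],"dr": [-0.3,0,0]},{"offset": [-11,-0.2,14],"dr": [-0.3,0.1,0]},{"offset": [-11.7,-0.2,14.2],"dr": [-0.3,0.1,0]},{"offset": [-11.7,-0.2,14.2],"dr": [-0.3,0.1,0]}]'

```text
time: 40.0
tool_pos: [0.5158, 0.1419, 0.1252]
orientation: [-1.219, -1.206, -1.229]
wrist_force: [-0.0, -0.0, -2.9]
finger_gap: 0.565
grip_force: 40.0
```

Call:
servo_tool --targets '[{"offset": [-0.4,0,0],"dr": [0,0,0]},{"offset": [-0.7,0,0],"dr": [0,0,0]},{"offset": [-0.7,0,0],"dr": [0,0,0]}]'

```text
time: 40.38
tool_pos: [0.5158, 0.1419, 0.1185]
orientation: [-1.219, -1.205, -1.23]
wrist_force: [-0.3, -0.5, -3.6]
finger_gap: 0.566
grip_force: 40.0
```

Call:
servo_tool --targets '[{"offset": [-0.15,0,0],"dr": [0,0,0]},{"offset": [-0.25,0,0],"dr": [0,0,0]}]'

```text
time: 40.62
tool_pos: [0.5157, 0.1422, 0.1161]
orientation: [-1.219, -1.206, -1.23]
wrist_force: [0.0, 1.2, -2.5]
finger_gap: 0.566
grip_force: 40.0
```

Call:
servo_tool --targets '[{"offset": [-0.15,0,0],"dr": [0,0,0]},{"offset": [-0.25,0,0],"dr": [0,0,0]}]'

```text
time: 40.88
tool_pos: [0.5157, 0.1423, 0.1135]
orientation: [-1.219, -1.205, -1.23]
wrist_force: [-0.2, 1.0, -2.9]
finger_gap: 0.562
grip_force: 40.0
```

Call:
servo_tool --targets '[{"offset": [-0.1,0,0],"dr": [0,0,0]},{"offset": [-0.2,0,0],"dr": [0,0,0]}]'

```text
time: 41.12
tool_pos: [0.5157, 0.1422, 0.1122]
orientation: [-1.217, -1.205, -1.231]
wrist_force: [0.4, -2.1, 1.2]
finger_gap: 0.567
grip_force: 40.0
```

Call:
servo_tool --targets '[{"offset": [-0.1,0,0],"dr": [0,0,0]},{"offset": [-0.2,0,0],"dr": [0,0,0]}]'

```text
time: 41.38
tool_pos: [0.5157, 0.1419, 0.112]
orientation: [-1.213, -1.205, -1.233]
wrist_force: [0.2, -6.1, 8.2]
finger_gap: 0.566
grip_force: 40.0
```

Call:
servo_tool --targets '[{"offset": [0.2,0,0],"dr": [0,0,0]},{"offset": [0.2,0,0],"dr": [0,0,0]},{"offset": [-0.2,0,0],"dr": [0,0,0]},{"offset": [-0.2,0,0],"dr": [0,0,0]}]' --claw 0.4

```text
time: 41.88
tool_pos: [0.5156, 0.1425, 0.107]
orientation: [-1.219, -1.204, -1.229]
wrist_force: [0.5, 0.5, 0.3]
finger_gap: 0.698
grip_force: 0.0
```

Call:
servo_tool --targets '[{"offset": [0,0,0],"dr": [0,0,0]},{"offset": [0,0,0],"dr": [0,0,0]},{"offset": [0,0,0],"dr": [0,0,0]},{"offset": [0,0,0],"dr": [0,0,0]},{"offset": [0.06,0,0],"dr": [0,0,0]}]' --claw -1 --grip_force 40

```text
time: 42.5
tool_pos: [0.5158, 0.1422, 0.1076]
orientation: [-1.22, -1.206, -1.229]
wrist_force: [-0.0, 0.3, -3.2]
finger_gap: 0.569
grip_force: 40.0
```

Call:
servo_tool --targets '[{"offset": [0,0,0.4],"dr": [0,0,0]},{"offset": [0,0,0.8],"dr": [0,0,0]},{"offset": [0,0,1.2],"dr": [0,0,0]},{"offset": [0,0,1.5],"dr": [0,0,0]}]'

```text
time: 43.0
tool_pos: [0.516, 0.1577, 0.1079]
orientation: [-1.219, -1.206, -1.229]
wrist_force: [0.8, 0.2, -3.3]
finger_gap: 0.569
grip_force: 40.0
```

Call:
servo_tool --targets '[{"offset": [0,0,0.2],"dr": [0,0,0]},{"offset": [0,0,0.4],"dr": [0,0,0]}]'

```text
time: 43.25
tool_pos: [0.5161, 0.1615, 0.108]
orientation: [-1.219, -1.206, -1.23]
wrist_force: [0.0, -0.9, -2.4]
finger_gap: 0.569
grip_force: 40.0
```

Call:
servo_tool --targets '[{"offset": [0,0,0.1],"dr": [0,0,0]},{"offset": [0,0,0.2],"dr": [0,0,0]}]'

```text
time: 43.5
tool_pos: [0.516, 0.1628, 0.1081]
orientation: [-1.219, -1.206, -1.229]
wrist_force: [-0.8, -5.5, -2.4]
finger_gap: 0.565
grip_force: 40.0
```

Call:
servo_tool --targets '[{"offset": [0,0,0.1],"dr": [0,0,0]},{"offset": [0,0,0.2],"dr": [0,0,0]}]'

```text
time: 43.75
tool_pos: [0.5157, 0.1634, 0.1082]
orientation: [-1.218, -1.208, -1.229]
wrist_force: [-1.8, -15.3, -1.3]
finger_gap: 0.566
grip_force: 40.0
```

Call:
servo_tool --targets '[{"offset": [-0.04,0,0],"dr": [0,0,0]},{"offset": [-0.04,0,0],"dr": [0,0,0]},{"offset": [-0.04,0,0],"dr": [0,0,0]},{"offset": [-0.04,0,0],"dr": [0,0,0]}]' --claw 0.6

```text
time: 44.25
tool_pos: [0.5161, 0.1656, 0.1081]
orientation: [-1.218, -1.205, -1.23]
wrist_force: [-0.9, 0.7, -0.0]
finger_gap: 0.793
grip_force: 0.0
```

Call:
servo_tool --targets '[{"offset": [0,0,-3],"dr": [0,0,0]},{"offset": [0,0,-8],"dr": [0,0,0]},{"offset": [3,0,-13],"dr": [0,0,0]},{"offset": [8,0,-17],"dr": [0,0,0]},{"offset": [13,0,-20],"dr": [0,-5,0]},{"offset": [16,0,-23],"dr": [0,-12,0]},{"offset": [18,0,-25],"dr": [0,-18,0]},{"offset": [18,0,-25],"dr": [0,-18,0]}]'

```text
time: 45.25
tool_pos: [0.5104, -0.0857, 0.2916]
orientation: [-1.451, -1.441, -1.068]
wrist_force: [-0.2, 1.3, -0.1]
finger_gap: 0.802
grip_force: 0.0
```

```bash
python3 - <<'E'
from h import *
c=capture('top');im=c['img'];hsv=cv2.cvtColor(im,cv2.COLOR_RGB2HSV)
m=cv2.inRange(hsv,(10,120,110),(30,255,255));n,l,st,ce=cv2.connectedComponentsWithStats(m)
for i in range(1,n):
    u,v=ce[i]
    if 4<st[i,4]<40 and 200<u<290 and 110<v<230: print(ce[i].round(1),pt(c,u,v,.178 if v>165 else .138)[:2].round(4))
K=lambda i:cv2.resize(cv2.cvtColor(i,cv2.COLOR_RGB2BGR),None,fx=3.6,fy=3.6,interpolation=cv2.INTER_CUBIC)
s=capture('scene')['img']
cv2.imwrite('pics/f.png',np.hstack([K(im[105:235,200:300]),K(s[190:320,290:410])]));print(state()['wrist_force'])
E
```

```text
[218.4 135.5] [0.6592 0.2614]
[236.3 134.9] [0.6599 0.2116]
[218.3 143.9] [0.6358 0.2617]
[236.3 143.9] [0.6347 0.2119]
[253. 180.] [0.5284 0.1616]
[214.9 181.8] [0.526  0.2634]
[234. 181.] [0.5269 0.2124]
[214.8 190.6] [0.5024 0.264 ]
[234. 190.] [0.5028 0.2127]
[252.7 189.1] [0.504  0.1629]
[ 0.7757195   0.01155618 -1.23374831]
```

View pics/f.png

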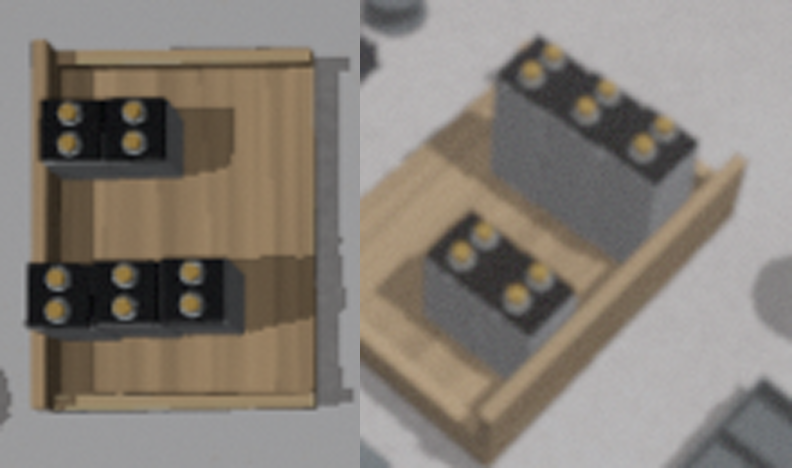

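Both rows stand flush and upright: tall terminals at (57–192,275–310), short at (68–134,112–142). The 51 mm spacing between tall_row and B leaves room for a hairline gap from leaning, so I'll give each row a gentle push low down with shut fingertips.

```bash
python3 - <<'E'
from h import *
s=state();print(s['q'],s['tool_pos']);go((.516,.085,.075),horiz(-1,45))
E
```

```text
[-0.5437411   0.51164175  0.19353392 -1.08060922 -1.93310482 -2.63868539] [ 0.50963795 -0.08427991  0.28795992]
offset [-15.06   0.13  22.66] dr [  0.3 -27.1   0.4]
```

Call:
servo_tool --targets '[{"offset": [-2,0,3],"dr": [0,-5,0]},{"offset": [-4,0,6.5],"dr": [0,-10,0]},{"offset": [-6.5,0,10],"dr": [0,-16,0]},{"offset": [-9,0,13.5],"dr": [0,-22,0]},{"offset": [-11.5,0.1,17],"dr": [0,-27,0]},{"offset": [-13.5,0.1,20],"dr": [0.3,-27,0.4]},{"offset": [-15,0.1,22.2],"dr": [0.3,-27,0.4]},{"offset": [-15,0.1,22.2],"dr": [0.3,-27,0.4]}]' --claw -1 --grip_force 20

```text
time: 46.35
tool_pos: [0.5131, 0.0817, 0.0735]
orientation: [-1.775, -1.74, -0.729]
wrist_force: [-0.2, -1.0, 1.1]
finger_gap: 0.025
grip_force: 0.0
```

```bash
python3 - <<'E'
from h import *
s=state();print(s['q'],s['tool_pos'],s['finger_gap']);go((.516,.11,.0725),horiz(-1,45))
print(R.from_rotvec(s['orientation']).inv().apply([.0,1,0]))
E
```

```text
[-0.08728817  0.49122798 -0.1748516  -0.87539594 -1.16857414 -2.60244756] [0.51309555 0.08166019 0.07349129] 0.025239541835860517
offset [1.93 0.25 2.08] dr [-0.4 -0.1 -0.3]
[ 0.70526509 -0.01622022  0.7087581 ]
```

Call:
servo_tool --targets '[{"offset": [0.6,0.1,0.65],"dr": [0,0,0]},{"offset": [1.2,0.2,1.3],"dr": [0,0,0]},{"offset": [1.8,0.3,1.9],"dr": [0,0,0]},{"offset": [2,0.3,2.1],"dr": [0,0,0]}]'

```text
time: 46.85
tool_pos: [0.5196, 0.1095, 0.0763]
orientation: [-1.777, -1.746, -0.738]
wrist_force: [-0.0, -0.2, 0.4]
finger_gap: 0.008
grip_force: 0.0
```

Call:
servo_tool --targets '[{"offset": [0.14,0,0.14],"dr": [0,0,0]},{"offset": [0.28,0,0.28],"dr": [0,0,0]}]'

```text
time: 47.1
tool_pos: [0.5195, 0.113, 0.0759]
orientation: [-1.778, -1.745, -0.737]
wrist_force: [0.4, 0.3, 0.9]
finger_gap: -0.001
grip_force: 0.0
```

Call:
servo_tool --targets '[{"offset": [0.14,0,0.14],"dr": [0,0,0]},{"offset": [0.21,0,0.21],"dr": [0,0,0]}]'

```text
time: 47.35
tool_pos: [0.5195, 0.116, 0.0758]
orientation: [-1.778, -1.745, -0.737]
wrist_force: [-0.2, 0.3, -1.0]
finger_gap: 0.003
grip_force: 0.0
```

Call:
servo_tool --targets '[{"offset": [0.05,-0.3,0.1],"dr": [0,0,0]},{"offset": [0.14,-0.3,0.14],"dr": [0,0,0]}]'

```text
time: 47.6
tool_pos: [0.5162, 0.118, 0.0757]
orientation: [-1.778, -1.745, -0.737]
wrist_force: [0.5, -0.8, -0.6]
finger_gap: 0.005
grip_force: 0.0
```

Call:
servo_tool --targets '[{"offset": [0.07,0,0.07],"dr": [0,0,0]},{"offset": [0.14,0,0.14],"dr": [0,0,0]}]'

```text
time: 47.85
tool_pos: [0.5166, 0.12, 0.0758]
orientation: [-1.778, -1.745, -0.737]
wrist_force: [0.1, 0.4, -0.5]
finger_gap: 0.003
grip_force: 0.0
```

Call:
servo_tool --targets '[{"offset": [0.07,0,0.07],"dr": [0,0,0]},{"offset": [0.14,0,0.14],"dr": [0,0,0]}]'

```text
time: 48.1
tool_pos: [0.5166, 0.122, 0.0758]
orientation: [-1.778, -1.745, -0.737]
wrist_force: [0.9, 0.3, 0.6]
finger_gap: 0.002
grip_force: 0.0
```

Call:
servo_tool --targets '[{"offset": [0.07,0,0.07],"dr": [0,0,0]},{"offset": [0.14,0,0.14],"dr": [0,0,0]}]'

```text
time: 48.35
tool_pos: [0.5166, 0.124, 0.0758]
orientation: [-1.778, -1.745, -0.737]
wrist_force: [0.2, 0.0, -0.9]
finger_gap: 0.005
grip_force: 0.0
```

Call:
servo_tool --targets '[{"offset": [0.07,0,0.07],"dr": [0,0,0]},{"offset": [0.14,0,0.14],"dr": [0,0,0]}]'

```text
time: 48.6
tool_pos: [0.5167, 0.1259, 0.0758]
orientation: [-1.778, -1.745, -0.737]
wrist_force: [-0.9, -0.3, 0.1]
finger_gap: 0.003
grip_force: 0.0
```

Call:
servo_tool --targets '[{"offset": [0.07,0,0.07],"dr": [0,0,0]},{"offset": [0.14,0,0.14],"dr": [0,0,0]}]'

```text
time: 48.85
tool_pos: [0.5167, 0.1279, 0.0758]
orientation: [-1.778, -1.745, -0.737]
wrist_force: [0.4, 0.1, -0.3]
finger_gap: 0.006
grip_force: 0.0
```

Call:
servo_tool --targets '[{"offset": [0.07,0,0.07],"dr": [0,0,0]},{"offset": [0.14,0,0.14],"dr": [0,0,0]}]'

```text
time: 49.1
tool_pos: [0.5167, 0.1299, 0.0758]
orientation: [-1.778, -1.745, -0.737]
wrist_force: [0.1, 0.2, 0.5]
finger_gap: 0.008
grip_force: 0.0
```

Call:
servo_tool --targets '[{"offset": [0.07,0,0.07],"dr": [0,0,0]},{"offset": [0.14,0,0.14],"dr": [0,0,0]}]'

```text
time: 49.35
tool_pos: [0.5168, 0.1319, 0.0758]
orientation: [-1.778, -1.745, -0.737]
wrist_force: [-0.1, 0.3, -0.7]
finger_gap: 0.005
grip_force: 0.0
```

Call:
servo_tool --targets '[{"offset": [0.07,0,0.07],"dr": [0,0,0]},{"offset": [0.14,0,0.14],"dr": [0,0,0]}]'

```text
time: 49.6
tool_pos: [0.5168, 0.1339, 0.0758]
orientation: [-1.778, -1.745, -0.737]
wrist_force: [0.7, 0.3, 0.6]
finger_gap: 0.008
grip_force: 0.0
```

```bash
python3 - <<'E'
from h import *
c=capture('top');im=c['img'];hsv=cv2.cvtColor(im,cv2.COLOR_RGB2HSV)
m=cv2.inRange(hsv,(10,120,110),(30,255,255));n,l,st,ce=cv2.connectedComponentsWithStats(m)
for i in range(1,n):
    u,v=ce[i]
    if 4<st[i,4]<40 and 200<u<290 and 110<v<230: print(ce[i].round(1),pt(c,u,v,.178 if v>165 else .138)[:2].round(4))
s=state();print(s['tool_pos'],R.from_rotvec(s['orientation']).as_matrix().round(3))
for p in [(.516,.1473,.062),(.516,.137,.065),(.516,.137,.17),(.54,.137,.17)]: print(p,np.round(proj(c,p),1))
# dark mask profile along mid tall row
r=cv2.cvtColor(im,cv2.COLOR_RGB2GRAY)[185,205:300];print(r.tolist())
E
```

```text
[218.4 135.5] [0.6592 0.2614]
[236.3 134.9] [0.6599 0.2116]
[218.3 143.9] [0.6358 0.2617]
[236.3 143.9] [0.6347 0.2119]
[253. 180.] [0.5284 0.1616]
[214.9 181.8] [0.526  0.2634]
[234. 181.] [0.5269 0.2124]
[214.8 190.6] [0.5024 0.264 ]
[234. 190.] [0.5028 0.2127]
[252.7 189.1] [0.504  0.1629]
[0.51679969 0.13400173 0.07582585] [[ 0.013  1.     0.013]
 [ 0.706 -0.018  0.708]
 [ 0.708 -0.    -0.706]]
(0.516, 0.1473, 0.062) [263.6 188.6]
(0.516, 0.137, 0.065) [267.  188.4]
(0.516, 0.137, 0.17) [262.6 184.7]
(0.54, 0.137, 0.17) [262.5 175.8]
[155, 155, 94, 23, 21, 26, 23, 23, 40, 80, 111, 118, 85, 38, 20, 21, 20, 20, 21, 21, 24, 26, 25, 23, 18, 21, 20, 22, 24, 40, 33, 21, 23, 21, 24, 22, 21, 23, 11, 28, 27, 22, 23, 23, 18, 21, 21, 36, 33, 30, 24, 17, 22, 20, 19, 16, 22, 45, 54, 57, 58, 56, 61, 70, 39, 10, 4, 10, 8, 4, 16, 18, 16, 18, 19, 25, 26, 55, 53, 36, 32, 52, 67, 73, 46, 40, 76, 92, 97, 101, 103, 106, 105, 108, 109]
```

Call:
servo_tool --targets '[{"offset": [0.07,0,0.07],"dr": [0,0,0]},{"offset": [0.14,0,0.14],"dr": [0,0,0]}]'

```text
time: 49.9
tool_pos: [0.5169, 0.1358, 0.0758]
orientation: [-1.778, -1.745, -0.737]
wrist_force: [-1.5, 0.4, -0.2]
finger_gap: 0.006
grip_force: 0.0
```

Call:
servo_tool --targets '[{"offset": [0.07,0,0.07],"dr": [0,0,0]},{"offset": [0.14,0,0.14],"dr": [0,0,0]}]'

```text
time: 50.15
tool_pos: [0.5169, 0.1378, 0.0758]
orientation: [-1.778, -1.745, -0.737]
wrist_force: [-1.1, 0.4, 0.5]
finger_gap: 0.002
grip_force: 0.0
```

Call:
servo_tool --targets '[{"offset": [0.07,0,0.07],"dr": [0,0,0]},{"offset": [0.14,0,0.14],"dr": [0,0,0]}]'

```text
time: 50.4
tool_pos: [0.5169, 0.1398, 0.0758]
orientation: [-1.778, -1.745, -0.737]
wrist_force: [0.2, -0.8, 0.4]
finger_gap: 0.004
grip_force: 0.0
```

Call:
servo_tool --targets '[{"offset": [0.07,0,0.07],"dr": [0,0,0]},{"offset": [0.14,0,0.14],"dr": [0,0,0]}]'

```text
time: 50.65
tool_pos: [0.5169, 0.1418, 0.0758]
orientation: [-1.778, -1.745, -0.737]
wrist_force: [-0.9, 0.6, -0.1]
finger_gap: 0.005
grip_force: 0.0
```

```bash
python3 - <<'E'
from h import *
c=capture('top');im=c['img'];g=cv2.cvtColor(im,cv2.COLOR_RGB2GRAY)
for v in (181,185,189): print(v,g[v,255:300].tolist())
s=capture('scene');
p=state()['tool_pos'];Rm=R.from_rotvec(state()['orientation'])
for d in(0,.019): print(d,(p+Rm.apply([0,0,d])).round(4),np.round(proj(c,p+Rm.apply([0,0,d])),1),np.round(proj(s,p+Rm.apply([0,0,d])),1))
hsv=cv2.cvtColor(im,cv2.COLOR_RGB2HSV)
m=cv2.inRange(hsv,(10,120,110),(30,255,255));n,l,st,ce=cv2.connectedComponentsWithStats(m)
for i in range(1,n):
    u,v=ce[i]
    if 4<st[i,4]<40 and 200<u<290 and 165<v<230: print(ce[i].round(1),pt(c,u,v,.178)[:2].round(4))
E
```

```text
181 [86, 55, 27, 22, 20, 20, 25, 46, 55, 56, 57, 56, 64, 81, 88, 89, 88, 88, 82, 80, 61, 31, 20, 19, 22, 25, 20, 18, 20, 76, 80, 46, 33, 77, 91, 97, 100, 102, 103, 106, 108, 109, 110, 110, 109]
185 [25, 21, 18, 20, 23, 26, 21, 48, 56, 57, 50, 28, 8, 6, 6, 6, 6, 13, 14, 15, 19, 18, 19, 21, 53, 54, 37, 29, 51, 78, 78, 46, 58, 83, 94, 99, 101, 102, 104, 108, 107, 107, 109, 110, 109]
189 [85, 54, 27, 21, 21, 21, 21, 46, 57, 56, 57, 33, 12, 5, 4, 0, 5, 6, 8, 10, 15, 21, 23, 22, 26, 24, 23, 19, 20, 46, 66, 47, 78, 95, 96, 101, 103, 104, 106, 107, 107, 108, 109, 111, 111]
0 [0.5169 0.1418 0.0758] [264.9 187.8] [332.5 225.5]
0.019 [0.5172 0.1553 0.0624] [260.8 188.2] [335.8 231. ]
[252.6 179.9] [0.5287 0.1626]
[214.9 181.8] [0.526  0.2634]
[234. 181.] [0.5269 0.2124]
[214.6 190.6] [0.5024 0.2644]
[234. 190.] [0.5028 0.2127]
[252.8 189. ] [0.5043 0.1625]
```

Call:
servo_tool --targets '[{"offset": [0.07,0,0.07],"dr": [0,0,0]},{"offset": [0.14,0,0.14],"dr": [0,0,0]}]'

```text
time: 51.0
tool_pos: [0.5171, 0.1432, 0.0757]
orientation: [-1.778, -1.746, -0.736]
wrist_force: [0.5, -3.3, 0.5]
finger_gap: 0.008
grip_force: 1.7
```

Call:
servo_tool --targets '[{"offset": [0.07,0,0.07],"dr": [0,0,0]},{"offset": [0.14,0,0.14],"dr": [0,0,0]}]'

```text
time: 51.25
tool_pos: [0.5172, 0.1437, 0.0755]
orientation: [-1.78, -1.748, -0.735]
wrist_force: [-0.9, -9.6, 2.8]
finger_gap: 0.004
grip_force: 4.5
```

Call:
servo_tool --targets '[{"offset": [0.07,0,0.07],"dr": [0,0,0]},{"offset": [0.14,0,0.14],"dr": [0,0,0]}]'

```text
time: 51.5
tool_pos: [0.5174, 0.144, 0.0754]
orientation: [-1.781, -1.751, -0.734]
wrist_force: [-1.8, -14.5, 5.1]
finger_gap: 0.002
grip_force: 7.5
```

Pushed low down at 14.5 N, the row doesn't move, so it is snug. Retreating.

Call:
servo_tool --targets '[{"offset": [-0.7,0,-0.7],"dr": [0,0,0]},{"offset": [-2.5,0,-3],"dr": [0,0,0]},{"offset": [-4,0,-7],"dr": [0,0,0]},{"offset": [-4,0,-12],"dr": [0,0,0]},{"offset": [-4,0,-17],"dr": [0,0,0]},{"offset": [-4,0,-20],"dr": [0,0,0]},{"offset": [-4,0,-20],"dr": [0,0,0]}]'

```text
time: 52.38
tool_pos: [0.5151, -0.0232, 0.1903]
orientation: [-1.78, -1.746, -0.742]
wrist_force: [0.9, 0.3, -1.2]
finger_gap: 0.004
grip_force: 0.0
```

```bash
python3 - <<'E'
from h import *
c=capture('top');hsv=cv2.cvtColor(c['img'],cv2.COLOR_RGB2HSV)
m=cv2.inRange(hsv,(10,120,110),(30,255,255));n,l,st,ce=cv2.connectedComponentsWithStats(m)
for i in range(1,n):
    u,v=ce[i]
    if 4<st[i,4]<40 and 200<u<270 and 110<v<230: print(ce[i].round(1),pt(c,u,v,.178 if v>165 else .138)[:2].round(4))
print(state()['tool_pos'],state()['time'],state()['wrist_force']);print(job.finish_job())
E
```

```text
[218.4 135.5] [0.6592 0.2614]
[236.3 134.9] [0.6599 0.2116]
[218.3 143.9] [0.6358 0.2617]
[236.3 143.9] [0.6347 0.2119]
[234.  180.8] [0.5275 0.2124]
[252.7 180.1] [0.5282 0.1625]
[214.8 181.9] [0.5257 0.2637]
[214.9 190.6] [0.5023 0.2636]
[234. 190.] [0.5028 0.2127]
[252.5 189. ] [0.5043 0.1633]
[ 0.51419348 -0.02196752  0.18905132] 52.425 [ 0.77253069  0.24120098 -0.23573257]
the job is handed in; nothing more can be done
None
```

I handed the job in at about 52.4 s of the 72 s: all three capacitors stand terminals up, two long in the front row and the short one in the back row, with both rows pushed up to the fence; no verdict came back, and the top camera measured 50–51 mm between can centres, so a gap of about 1 mm is possible.

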